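# Load the bench mill and clamp it with the cam lever

### The arm

A 6-joint arm with a two-finger parallel gripper is mounted at the origin on the work surface. World frame = base frame: x ahead of the robot, y to its left, z up, the work surface at z = 0. Lengths are in m, angles in rad, forces in N, time in s.
With the tool pointing down it reaches from about 0.25 to 0.775 m from the base axis. Payload 4 kg.
Tool frame: the origin (TCP) lies on the centre line of the jaws, within the pads' length; the fingertips stand 8 mm ahead of it and the grasp point (between the pads) lies 11 mm behind it; z points along the fingers, y is the direction in which the jaws open and shut (so a half turn about z gives the same grasp; the last joint's range is limited). The gripper opens to 94 mm and grips with 3 to 60 N. Pads are 16 mm wide; open, the fingers measure 119 mm over their backs; the gripper's body (75 mm by 177 mm) begins 78 mm behind the grasp point.
Start: joints at [-1.402, 0.087, 1.371, -0, 1.684, -0.103], TCP at [0.148, -0.53, 0.214] pointing down, gripper open.
Joint ranges: [-3.1, 3.1], [-0.76, 2.03], [0.27, 2.55], [-1.08, 4.22], [0.17, 2.65], [-2.57, 2.57]. Speed limits (rad/s): [2.79, 2.79, 3.14, 3.14, 3.14, 3.14].

### API

Orientations are given as [roll, pitch, yaw] about the fixed x, y, z axes, in that order (R = Rz(yaw) Ry(pitch) Rx(roll)).
In Python, from bench import * gives the robot as it stands.
- The arm moves only by the tool step_arm, never from a script. Its argument "steps" is a list of rows, each an object of numbers: "jaw": the opening, from 0 (shut) to 1 (fully open); "tx", "ty", "tz": the shift along the tool's x, y, z in m; "ax", "ay", "az": the turn, a rotation vector about the tool's x, y, z in rad. In form: [{"jaw": .., "tx": .., "ty": .., "tz": .., "ax": .., "ay": .., "az": ..}, ...]. A call has 1 to 8 rows; each row is the pose to reach, as a shift and turn from the pose measured when the call began, along the tool's axes at that moment; what a row does not reach only later rows make up. A row lasts 1/10 s, in which the tool goes at most 50 mm and 8.59 degrees, less where a joint would pass 70% of its speed; a pose out of reach is approached as far as the arm can. A call with a gripper value outside its range is refused whole. The fingers move at their own pace and stop on an object; the grip force is fixed at half the most. Time passes only in rows, so rows that repeat a pose let the fingers close. It gives the time, the measured TCP pose, the force and the opening at its end, in the units of the state.
- get_obs(): the state, without advancing time (a new reading comes with each control period).
- snapshot(name): name is "scene" or "top" or "wrist"; returns (picture, depth): 480x640x3 uint8, red, green, blue; 480x640 float32, m along the optical axis (not along the pixel's ray), 0 where there is no reading.
- camera_model(name): a dict with "intrinsics" (3x3 intrinsics, pixels), "k1" (the pictures are not rectified: a ray, as slopes to the right and down, at radius r is drawn at 1 + k1 r^2 times it, then the intrinsics apply), "origin" and "orientation" of the camera in the world. Camera axes: x right, y down, z forward; pixel columns grow to the right and rows downward; lengths in m; the calibration is good to about 2 mm. A picture is of the moment at which its call begins: read the wrist's pose just before it. camera_model takes no time and is no camera call; for the wrist camera it gives the pose at the moment of the call.
- close_job(): hands the job in, once; it reports no verdict.
Trained networks look in the newest picture that a camera, given by its name, has taken for a name from the list of things; names that differ only in an ending like _2 or _b are one class to them, and where a whole thing is asked for, a point or a joint stands for the part that bears it (a point fixed in the world has none). Each returns a list of dicts, best first, with "confidence" (0 to 1); they miss things now and then, are a little off and sometimes report something else, mostly with a low value. They report only what shows in the picture. A call takes as long as a camera call. They do not tell look-alikes from the thing itself.
- silhouettes(camera, query): "pixels" (480x640 bool, what is visible of it) and "rect" ([left, top, right, bottom] in pixels, round what is visible of it).
The state is a dict: "time": time; "joint_positions": joint angles; "qvel": joint speeds; "joint_torque": joint torques, N m; "tool_pos": TCP position; "ee_rot": TCP orientation; "wrist_force": force on the tool from outside, world axes, zero at the start; "wrist_torque": the same for the moment, N m; "width": finger opening in m.
Only numpy, scipy, OpenCV 4.12 (cv2) and the standard library are available. Lean on these libraries where they do the work, as an engineer would, in place of code of your own. Each camera call takes 0.05 s, during which the arm holds its last target. There are 200 camera calls.

### The job

Load the tall grinding beaker into the bench mill: lower it gently into the round seat and turn it with a light touch until it drops fully home on the drive dog. Then swing the hold-down bar over it against its stop and flip the cam lever past centre, letting it snap down by itself so that it stays clamped; do not force anything or lean on the lever once it is down. Leave the other things on the bench where they are.

Things in the scene. Friction and masses are not known exactly. Their poses are not given: they have to be found in the camera images.
- beaker: The tall grinding beaker to load: plain stainless steel, upright, 80 mm tall, 0.3 to 0.5 kg, with its flat lid on. Foot flange 64 mm diameter, 8 mm high; body 56 mm diameter from 8 to 66 mm height (grip here); knurled lid 53 mm diameter above. Underneath a cross-shaped socket: two crossed slots 8 mm wide and deep, along its own x and y. Origin: centre of its underside, z up.
- mill: The bench mill, fixed: light grey housing 260 x 200 mm, steel top plate 90 mm above the bench. Origin: centre of its underside; x points from the seat to the bar's post (away from the control panel), y left of that, z up. The motor's drive dog stands where the motor stopped, at ANY angle: that angle is not reported. The dog fits every 90 degrees and its stiff shaft keeps it in place.
- seat (a point): Centre of the mill's seat, on the top plate, where the beaker's underside rests when home. Around it a collar 12 mm high, inner diameter 68 mm. In its middle the drive dog: an upright cross, arms 30 mm tip to tip, 5 mm wide, 6 mm high, to enter the socket under the beaker (0.1 rad play either way). Until it fits, the beaker rides 6 mm high on the dog. Axes as the mill's.
- bar_hinge (a point): Upright axis of the hold-down bar, on the post 95 mm beyond the seat's centre (along the mill's x); this point is at the bar's underside, 186 mm above the bench.
- swing_bar (a joint): Angle of the hold-down bar, rad: 0 = on its stop, pointing from the post over the seat (mill's -x); grows as it is swung away to the left (mill's +y), clockwise from above. Light friction, stays where left. Bar 28 mm wide (end 40), top 202 mm above the bench; its end carries the cam lever between two cheeks. The pad under it clears a beaker that is home by 4 mm, but not one riding on the dog.
- cam_pivot (a point): Pivot of the cam lever, at the end of the bar, 95 mm from the post's axis and 230 mm above the bench, at every bar angle. Its axes turn with the bar: x points along the bar to the post, y across the bar (the lever's pivot axis), z up.
- cam_lever (a joint): Angle of the cam lever, rad: 0 = open, standing up, leaning 0.2 away from the post; grows as it folds over the bar towards the post; 1.62 = on its stop, 0.15 above level. The cam drives the pad 8 mm down: from about 0.4 the sprung pad bears on the beaker, the push needed at the ball rises to about 8 N, then fades past centre (1.22); by about 1.4 the lever snaps to 1.62 by itself and stays.
- lever_knob: The cam lever's handle: 10 mm round steel rod ending in a plain metal ball, 24 mm diameter, its centre 85 mm from the pivot. Origin on the pivot; the ball is at 85 mm along the direction (-0.199, 0, 0.980) of its own axes.
- ball (a point): Centre of the metal ball on the cam lever.
- pad: Round rubber-faced pad, 32 mm diameter, under the end of the bar, that presses on the beaker's lid. Origin: centre of its lower face.
- short_beaker: A shorter grinding beaker of the same steel and diameter, 50 mm tall, standing on the bench; not needed. The two beakers may have swapped places. Origin: centre of its underside.
- reagent_bottle: Brown glass jar, 70 mm diameter, 150 mm tall, not needed. Origin: centre of its underside.
- brush: Bench brush lying flat, 170 mm long, not needed. Origin: middle of its length, on the bench.
Not all that is in view belongs to the job. What is shaped like the beaker but red or turquoise is not meant.

How it is judged:
By the outcome, as a careful person would: the job done as asked, in the order asked, and still so for the second after the job is handed in, with the robot touching nothing.
It also fails if it takes over 72 s, if anything falls off the work surface, if the arm or the gripper's body presses on something with over 40 N, if the wrist force passes 120 N, or if a joint passes its speed limit or range.

## Working session

There is one attempt and no reset: what is moved stays moved. The work goes in short steps, Python scripts to look and compute and a tool call to move; the robot and the scene stay as the last step left them, time stands still between calls to the robot, and variables do not carry over. Pictures are saved under pics/ and viewed, about 8 in all and at most 12, crops included, and the job is handed in when it is done.

Besides the shell and the picture viewer there is one more tool, called after "Emit:" as name([rows], argument=value, ...), one row to a line, values as JSON. step_arm: Moves the arm, as the interface text tells. Its arguments: {"type":"object","properties":{"steps":{"type":"array"}},"required":["steps"]}

```bash
mkdir -p pics; ls
cat > h.py <<'E'
from bench import *
import numpy as np, cv2
from scipy.spatial.transform import Rotation as R
def rot(o):
    o=np.array(o,float)
    return o if o.shape==(3,3) else (R.from_euler('xyz',o).as_matrix() if o.size==3 else R.from_quat(o).as_matrix())
def cloud(depth,cm):
    K=np.array(cm["intrinsics"]);k1=cm["k1"]
    v,u=np.mgrid[0:480,0:640]
    x=(u-K[0,2])/K[0,0];y=(v-K[1,2])/K[1,1];a,b=x.copy(),y.copy()
    for _ in range(8):
        s=1+k1*(a*a+b*b);a,b=x/s,y/s
    P=np.stack([a*depth,b*depth,depth],-1)
    W=P@rot(cm["orientation"]).T+np.array(cm["origin"])
    W[depth<=0]=np.nan
    return W
def proj(p,cm):
    K=np.array(cm["intrinsics"]);q=rot(cm["orientation"]).T@(np.array(p)-cm["origin"])
    a,b=q[:2]/q[2];s=1+cm["k1"]*(a*a+b*b)
    return K[0,0]*a*s+K[0,2],K[1,1]*b*s+K[1,2]
def totool(p):
    o=get_obs();return rot(o["ee_rot"]).T@(np.array(p)-o["tool_pos"])
def save(n,im): cv2.imwrite(f"pics/{n}.png",im[:,:,::-1])
E
python3 - <<'E'
from h import *
print(get_obs())
for c in["scene","top"]:
    im,d=snapshot(c);cm=camera_model(c);print(c,cm)
    save(c,im);np.savez(c,im=im,d=d);W=cloud(d,cm)
    for q in["beaker","short_beaker","mill","lever_knob","swing_bar","pad","reagent_bottle","brush"]:
        for s in silhouettes(c,q)[:4]:
            m=s["pixels"];p=W[m];print(q,round(s["confidence"],2),s["rect"],m.sum(),np.nanmedian(p,0).round(3),np.nanpercentile(p[:,2],[2,98]).round(3))
E
```

```text
pics
{'time': 0.0, 'joint_positions': array([-1.40207130e+00,  8.79409729e-02,  1.37223893e+00, -4.37192823e-05,
        1.68358525e+00, -1.03105516e-01]), 'qvel': array([-0.00010883,  0.00047083, -0.00152386, -0.00161528,  0.00079876,
       -0.00160093]), 'joint_torque': array([ 7.20143544e-04, -3.40172017e+01, -3.02424502e+01,  7.18758255e-02,
        3.28855834e-02, -1.52625985e-04]), 'tool_pos': array([ 0.14756167, -0.52928865,  0.2123196 ]), 'ee_rot': array([-3.13942722e+00, -1.80378372e-04,  2.71825479e-01]), 'wrist_force': array([ 0.02011441,  0.21179515, -0.11261464]), 'wrist_torque': array([0.01332654, 0.051984  , 0.02825756]), 'width': 0.09408485173980434}
scene {'intrinsics': array([[460.97116608,   0.        , 319.6705967 ],
       [  0.        , 460.97116608, 240.0730803 ],
       [  0.        ,   0.        ,   1.        ]]), 'k1': -0.12049261750280225, 'origin': array([ 1.21076253, -0.612311  ,  0.94707476]), 'orientation': array([-2.24047031e+00,  1.80746784e-03,  9.11429929e-01])}
beaker 0.63 [256.1, 293.4, 275.7, 325.0] 642 [ 0.463 -0.217  0.061] [0.004 0.082]
beake
[... 1113 characters left out ...]
0.439 -0.202  0.078] [-0.003  0.088]
beaker 0.59 [406.3, 276.2, 430.1, 295.9] 369 [ 0.379 -0.313  0.078] [0.004 0.087]
short_beaker 0.65 [376.0, 199.4, 395.9, 223.1] 381 [ 0.606 -0.224  0.046] [-0.003  0.057]
mill 0.84 [217.7, 188.3, 321.8, 289.4] 6693 [0.529 0.09  0.089] [0.003 0.241]
lever_knob 0.16 [217.3, 189.9, 318.5, 287.8] 6356 [0.528 0.09  0.09 ] [0.073 0.24 ]
swing_bar 0.85 [216.5, 203.9, 276.1, 223.5] 636 [0.576 0.158 0.206] [0.187 0.325]
reagent_bottle 0.73 [176.4, 294.0, 207.5, 316.8] 733 [0.341 0.329 0.145] [-0.003  0.156]
brush 0.67 [417.3, 229.1, 467.8, 259.6] 546 [ 0.507 -0.386  0.018] [0.007 0.027]
brush 0.27 [214.4, 208.7, 276.3, 222.6] 652 [0.576 0.162 0.206] [0.191 0.325]
```

Run:
```python
from h import *
a=np.load("scene.npz")["im"];b=np.load("top.npz")["im"]
A=cv2.resize(a[175:385,170:440],None,fx=2.2,fy=2.2,interpolation=3);B=cv2.resize(b[180:330,170:475],None,fx=2.6,fy=2.6,interpolation=3)
save("c1",A);save("c2",B)
```

```text
(no output)
```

View pics/c1.png

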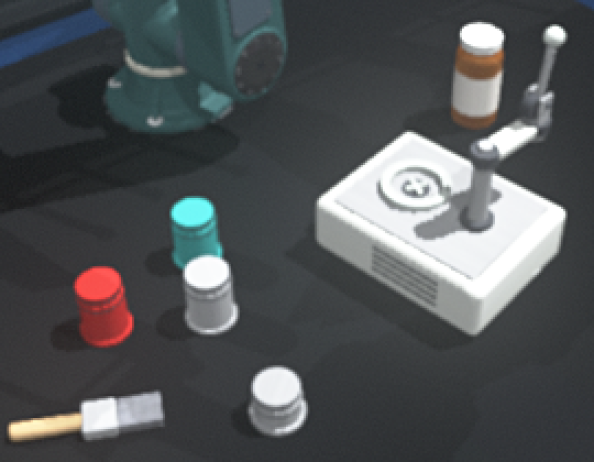

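View pics/c2.png

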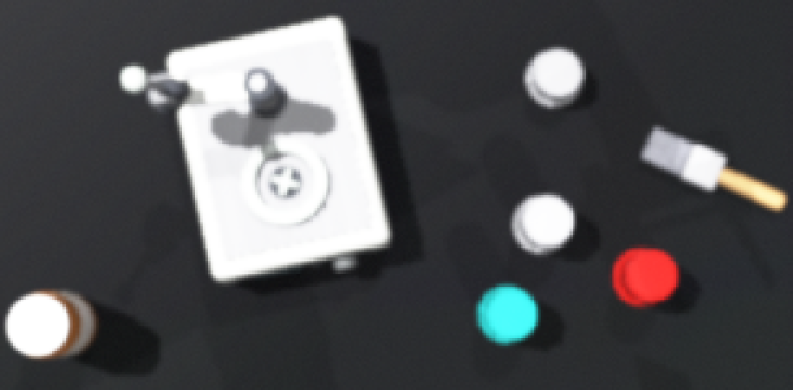

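Candidates for the beaker (top camera): tall plain steel (381,266), short plain steel (386,210), turquoise (368,300) and red (418,286). The plain steel one at (381,266) is about 80 mm tall, the other 50 mm, so the first is meant. I'll confirm this with a near crop.

Run:
```python
from h import *
cm=camera_model("wrist");o=get_obs();Rt=rot(o["ee_rot"])
print("cam in tool",Rt.T@(cm["origin"]-o["tool_pos"]),"\n",(Rt.T@rot(cm["orientation"])).round(3),cm["intrinsics"][0])
for c in["scene","top"]:
    f=np.load(c+".npz");W=cloud(f["d"],camera_model(c))
    def blob(lo,hi,x0,x1,y0,y1):
        m=(W[...,2]>lo)&(W[...,2]<hi)&(W[...,0]>x0)&(W[...,0]<x1)&(W[...,1]>y0)&(W[...,1]<y1)
        p=W[m];(a,b),r=cv2.minEnclosingCircle(p[:,:2].astype(np.float32)) if len(p) else ((0,0),0)
        return len(p),p.mean(0).round(4),np.round([a,b,r],4)
    print(c,"beaker",blob(.07,.1,.41,.5,-.25,-.16))
    print("short",blob(.04,.07,.55,.68,-.28,-.18))
    print("red",blob(.07,.1,.34,.42,-.36,-.28),"turq",blob(.07,.1,.3,.38,-.2,-.12))
    print("collar",blob(.096,.12,.4,.6,-.02,.15)) 
    print("bar",blob(.195,.215,.4,.7,0,.3),"ball",blob(.29,.34,.4,.7,0,.3))
    m=(W[...,2]>.05)&(W[...,2]<.1)&(W[...,1]>-.1)&(W[...,0]>.38); 
    print("mill",cv2.minAreaRect(W[m][:,:2].astype(np.float32)))
    m=(W[...,2]>.19)&(W[...,2]<.28)&(W[...,1]>-.1)&(W[...,0]>.4)&(W[...,1]<.3);p=W[m]
    q=p[p[:,1]<np.nanmin(p[:,1])+.03];print("post",q.mean(0),q[:,2].max(),q.min(0))
```

```text
cam in tool [ 0.06949835  0.00030684 -0.17143732] 
 [[-0.    -0.971 -0.239]
 [ 1.    -0.     0.001]
 [-0.001 -0.239  0.971]] [384.34971024   0.         328.7729824 ]
scene beaker (277, array([ 0.4487, -0.2111,  0.0783]), array([ 0.4456, -0.2089,  0.0291]))
short (344, array([ 0.618 , -0.2313,  0.0474]), array([ 0.6164, -0.2297,  0.0284]))
red (278, array([ 0.3863, -0.3236,  0.0775]), array([ 0.3852, -0.3217,  0.0294])) turq (214, array([ 0.3477, -0.1685,  0.0781]), array([ 0.3443, -0.1657,  0.0277]))
collar (362, array([0.5227, 0.0821, 0.1004]), array([0.5249, 0.0932, 0.0773]))
bar (362, array([0.589 , 0.138 , 0.2016]), array([0.5923, 0.1454, 0.0653])) ball (77, array([0.5814, 0.204 , 0.313 ]), array([0.5787, 0.206 , 0.0125]))
mill ((0.5059022903442383, 0.6065687537193298), (0.2817705571651459, 1.2742646932601929), 3.2403392791748047)
post [0.59244727 0.09302898 0.20187782] 0.21149822023601816 [0.5717952  0.0802503  0.19004767]
top beaker (264, array([ 0.4417, -0.2072,  0.0801]), array([ 0.4416, -0.2081,  0.027 ]))
short (250, array([ 0.611 , -0.2273,  0.0493]), array([ 0.6106, -0.2265,  0.0273]))
red (275, array([ 0.379 , -0.3204,  0.0798]), array([ 0.3791, -0.321 ,  0.0271])) turq (277, array([ 0.3403, -0.1636,  0.0799]), array([ 0.3403, -0.1637,  0.028 ]))
collar (611, array([0.5032, 0.0812, 0.1011]), array([0.4998, 0.0816, 0.1087]))
bar (399, array([0.5788, 0.1358, 0.2035]), array([0.577 , 0.149 , 0.0661])) ball (74, array([0.5736, 0.2093, 0.3209]), array([0.5746, 0.2101, 0.0124]))
mill ((0.5228961706161499, 0.08831138908863068), (0.27547991275787354, 0.2010171115398407), 10.99881649017334)
post [0.58266282 0.09866724 0.20561718] 0.21605894858047825 [0.56558766 0.08314176 0.1900968 ]
```

```bash
cat >> h.py <<'E'
def go(p,yaw):
    o=get_obs();Rt=rot(o["ee_rot"]);T=R.from_euler('xyz',[np.pi,0,yaw]).as_matrix()
    print("t",(Rt.T@(np.array(p)-o["tool_pos"])).round(4),"a",R.from_matrix(Rt.T@T).as_rotvec().round(4))
def st():
    o=get_obs();print("t",round(o["time"],2),"p",o["tool_pos"].round(4),"rpy",o["ee_rot"].round(4),"F",o["wrist_force"].round(1),"M",o["wrist_torque"].round(2),"w",round(o["width"],4),"q",o["joint_positions"].round(2))
E
python3 -c "
from h import *
go([.443,-.208,.25],.35)"
```

```text
t [ 0.3709 -0.2307 -0.0365] a [ 0.0001 -0.     -0.0782]
```

Emit:
step_arm([
  {"jaw":1,"tx":0.04,"ty":-0.025,"tz":-0.03},
  {"jaw":1,"tx":0.08,"ty":-0.05,"tz":-0.036},
  {"jaw":1,"tx":0.12,"ty":-0.075,"tz":-0.036,"az":-0.02},
  {"jaw":1,"tx":0.16,"ty":-0.1,"tz":-0.036,"az":-0.04},
  {"jaw":1,"tx":0.2,"ty":-0.125,"tz":-0.036,"az":-0.05},
  {"jaw":1,"tx":0.24,"ty":-0.15,"tz":-0.036,"az":-0.06},
  {"jaw":1,"tx":0.28,"ty":-0.175,"tz":-0.036,"az":-0.07},
  {"jaw":1,"tx":0.32,"ty":-0.2,"tz":-0.036,"az":-0.078},
])

```text
invalid input
```

Emit:
step_arm([
  {"jaw":1,"tx":0.04,"ty":-0.025},
  {"jaw":1,"tx":0.05,"ty":-0.03},
  {"jaw":1,"tx":0.05,"ty":-0.03},
])

```text
invalid input
```

```bash
cat > wv.py <<'E'
from h import *
import sys
def wv(n):
    cm=camera_model("wrist");im,d=snapshot("wrist");W=cloud(d,cm);save(n,im);np.savez(n,im=im,d=d,W=W);return im,d,W,cm
def fit(p):
    A=np.c_[2*p[:,:2],np.ones(len(p))];s=np.linalg.lstsq(A,(p[:,:2]**2).sum(1),rcond=None)[0]
    return s[0],s[1],np.sqrt(s[2]+s[0]**2+s[1]**2)
E
python3 - <<'E'
from wv import *
st();im,d,W,cm=wv("w1")
for s in silhouettes("wrist","beaker")[:4]:
    m=s["pixels"];p=W[m];zt=np.nanpercentile(p[:,2],95);t=p[p[:,2]>zt-.006]
    c=cv2.findContours(m.astype(np.uint8),0,1)[0]
    print(s["confidence"],s["rect"],"ztop",zt,t.mean(0).round(4),cv2.minEnclosingCircle(t[:,:2].astype(np.float32)),im[m].mean(0))
E
```

```text
t 0.9 p [ 0.1477 -0.5298  0.2135] rpy [ 3.1415 -0.      0.2718] F [0.4 0.2 0.4] M [ 0.01 -0.03  0.04] w 0.0939 q [-1.4   0.09  1.37  0.    1.68 -0.1 ]
```

View pics/w1.png

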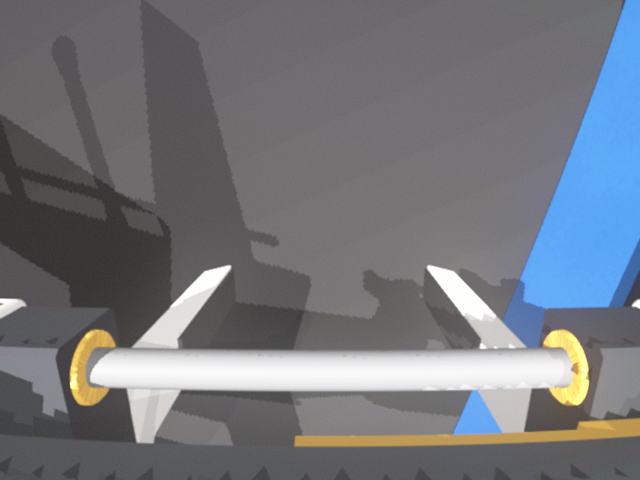

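The calls were refused, so every field is probably required. That picture (3rd) shows only the bare bench and the fingers at about (230,270) and (430,270).

Emit:
step_arm([
  {"jaw":1,"tx":0.04,"ty":-0.025,"tz":-0.03,"ax":0,"ay":0,"az":0},
  {"jaw":1,"tx":0.08,"ty":-0.05,"tz":-0.036,"ax":0,"ay":0,"az":0},
  {"jaw":1,"tx":0.12,"ty":-0.075,"tz":-0.036,"ax":0,"ay":0,"az":-0.02},
  {"jaw":1,"tx":0.16,"ty":-0.1,"tz":-0.036,"ax":0,"ay":0,"az":-0.04},
  {"jaw":1,"tx":0.2,"ty":-0.125,"tz":-0.036,"ax":0,"ay":0,"az":-0.05},
  {"jaw":1,"tx":0.24,"ty":-0.15,"tz":-0.036,"ax":0,"ay":0,"az":-0.06},
  {"jaw":1,"tx":0.28,"ty":-0.175,"tz":-0.036,"ax":0,"ay":0,"az":-0.07},
  {"jaw":1,"tx":0.32,"ty":-0.2,"tz":-0.036,"ax":0,"ay":0,"az":-0.078},
])

```text
time: 1.8
tool_pos: [0.4032, -0.2497, 0.2498]
ee_rot: [3.141, -0.0, 0.35]
wrist_force: [0.1, -1.1, 0.2]
width: 0.094
```

Run:
```python
from wv import *
st();im,d,W,cm=wv("w2")
for s in silhouettes("wrist","beaker")[:4]:
    m=s["pixels"];p=W[m];zt=np.nanpercentile(p[:,2],95);t=p[p[:,2]>zt-.006]
    print(s["confidence"],s["rect"],"ztop",zt,t.mean(0).round(4),cv2.minEnclosingCircle(t[:,:2].astype(np.float32)),im[m].mean(0))
```

```text
t 1.8 p [ 0.4032 -0.2497  0.2498] rpy [ 3.1406e+00 -4.0000e-04  3.5000e-01] F [ 0.1 -1.1  0.2] M [-0.01 -0.05 -0.05] w 0.094 q [-0.67 -0.09  1.47 -0.    1.75  0.55]
0.8 [351.9, 218.6, 420.5, 290.9] ztop 0.08136403158717903 [ 0.3839 -0.3198  0.0802] ((0.3829067051410675, -0.32070890069007874), 0.027102449908852577) [236.59458728  38.36833559  29.11745602]
0.72 [275.0, 123.7, 333.4, 191.0] ztop 0.08133137081985788 [ 0.4466 -0.2076  0.0801] ((0.44604969024658203, -0.20734034478664398), 0.027010682970285416) [238.61145511 236.37058824 235.60185759]
```

Run:
```python
from h import *
im=np.load("w2.npz")["im"];save("c3",cv2.resize(im[90:310,220:470],None,fx=2.4,fy=2.4,interpolation=3))
go([.446,-.2075,.13],.35)
```

```text
t [ 0.0519 -0.0226  0.1198] a [-0.0008 -0.0021  0.0083]
```

View pics/c3.png

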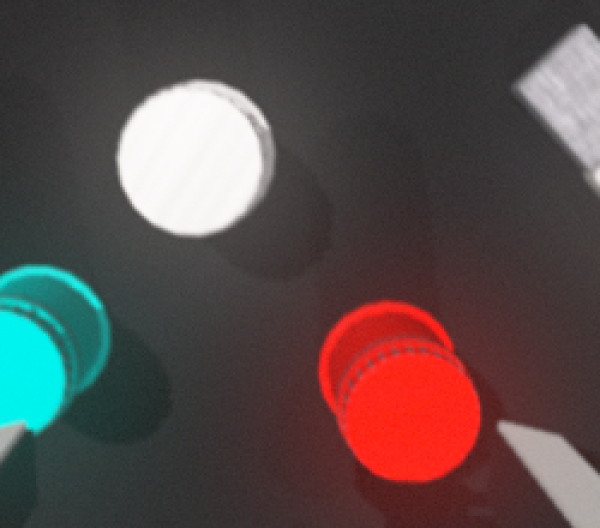

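Picture 4 shows a plain steel tall beaker at full-frame (301,156), with the red one at (388,262) and the turquoise one at lower left. The steel top is at z=0.081, so this is the one. I'll go over it and down.

Emit:
step_arm([
  {"jaw":1,"tx":0.026,"ty":-0.011,"tz":0.02,"ax":0,"ay":0,"az":0},
  {"jaw":1,"tx":0.052,"ty":-0.0226,"tz":0.05,"ax":0,"ay":0,"az":0},
  {"jaw":1,"tx":0.052,"ty":-0.0226,"tz":0.08,"ax":0,"ay":0,"az":0},
  {"jaw":1,"tx":0.052,"ty":-0.0226,"tz":0.1,"ax":0,"ay":0,"az":0},
  {"jaw":1,"tx":0.052,"ty":-0.0226,"tz":0.12,"ax":0,"ay":0,"az":0},
  {"jaw":1,"tx":0.052,"ty":-0.0226,"tz":0.12,"ax":0,"ay":0,"az":0},
])

```text
time: 2.5
tool_pos: [0.4437, -0.2071, 0.1264]
ee_rot: [-3.136, 0.003, 0.357]
wrist_force: [-0.7, 0.6, -0.4]
width: 0.0941
```

Run:
```python
from wv import *
st();im,d,W,cm=wv("w3")
m=(W[...,2]>.074)&(W[...,2]<.09)&(np.hypot(W[...,0]-.446,W[...,1]+.2075)<.034)
p=W[m];print(m.sum(),p.mean(0),cv2.minEnclosingCircle(p[:,:2].astype(np.float32)))
go([.446,-.2075,.045],.35)
```

```text
t 2.5 p [ 0.4437 -0.2071  0.1264] rpy [-3.1356e+00  2.6000e-03  3.5750e-01] F [-0.7  0.6 -0.4] M [-0.    0.01 -0.01] w 0.0941 q [-0.55 -0.01  1.64  0.    1.51  0.66]
6001 [ 0.44728158 -0.20688926  0.08012808] ((0.4460398852825165, -0.20755168795585632), 0.027040239423513412)
t [0.0012 0.0005 0.0835] a [-0.0033  0.0003  0.0074]
```

Emit:
step_arm([
  {"jaw":1,"tx":0.002,"ty":0.0005,"tz":0.03,"ax":0,"ay":0,"az":0},
  {"jaw":1,"tx":0.002,"ty":0.0005,"tz":0.06,"ax":0,"ay":0,"az":0},
  {"jaw":1,"tx":0.002,"ty":0.0005,"tz":0.0815,"ax":0,"ay":0,"az":0},
  {"jaw":1,"tx":0.002,"ty":0.0005,"tz":0.0815,"ax":0,"ay":0,"az":0},
  {"jaw":0,"tx":0.002,"ty":0.0005,"tz":0.0815,"ax":0,"ay":0,"az":0},
  {"jaw":0,"tx":0.002,"ty":0.0005,"tz":0.0815,"ax":0,"ay":0,"az":0},
  {"jaw":0,"tx":0.002,"ty":0.0005,"tz":0.0815,"ax":0,"ay":0,"az":0},
  {"jaw":0,"tx":0.002,"ty":0.0005,"tz":0.0815,"ax":0,"ay":0,"az":0},
])

```text
time: 3.35
tool_pos: [0.4475, -0.2077, 0.0484]
ee_rot: [-3.14, -0.001, 0.357]
wrist_force: [-0.7, 0.2, 0.2]
width: 0.0654
```

```bash
python3 -c "
from h import *
st()"
```

```text
t 3.35 p [ 0.4475 -0.2077  0.0484] rpy [-3.1404e+00 -1.3000e-03  3.5740e-01] F [-0.7  0.2  0.2] M [-0.03 -0.02  0.06] w 0.0654 q [-0.55  0.06  1.74  0.    1.35  0.66]
```

Emit:
step_arm([
  {"jaw":0.69,"tx":0,"ty":0,"tz":0.0035,"ax":0,"ay":0,"az":0},
  {"jaw":0.69,"tx":0,"ty":0,"tz":0.0035,"ax":0,"ay":0,"az":0},
  {"jaw":0,"tx":0,"ty":0,"tz":0.0035,"ax":0,"ay":0,"az":0},
  {"jaw":0,"tx":0,"ty":0,"tz":0.0035,"ax":0,"ay":0,"az":0},
  {"jaw":0,"tx":0,"ty":0,"tz":0.0035,"ax":0,"ay":0,"az":0},
  {"jaw":0,"tx":0,"ty":0,"tz":0.0035,"ax":0,"ay":0,"az":0},
])

```text
time: 3.95
tool_pos: [0.4473, -0.2073, 0.0448]
ee_rot: [-3.139, -0.001, 0.357]
wrist_force: [-0.7, 1.2, 1.0]
width: 0.0555
```

```bash
python3 -c "
from h import *
st()"
```

```text
t 3.95 p [ 0.4473 -0.2073  0.0448] rpy [-3.1394e+00 -1.1000e-03  3.5750e-01] F [-0.7  1.2  1. ] M [ 0.36  0.11 -0.02] w 0.0555 q [-0.55  0.06  1.74  0.    1.34  0.66]
```

Emit:
step_arm([
  {"jaw":0,"tx":0,"ty":0,"tz":-0.02,"ax":0,"ay":0,"az":0},
  {"jaw":0,"tx":0,"ty":0,"tz":-0.06,"ax":0,"ay":0,"az":0},
  {"jaw":0,"tx":0,"ty":0,"tz":-0.1,"ax":0,"ay":0,"az":0},
  {"jaw":0,"tx":0,"ty":0,"tz":-0.14,"ax":0,"ay":0,"az":0},
  {"jaw":0,"tx":0,"ty":0,"tz":-0.18,"ax":0,"ay":0,"az":0},
  {"jaw":0,"tx":0,"ty":0,"tz":-0.21,"ax":0,"ay":0,"az":0},
  {"jaw":0,"tx":0,"ty":0,"tz":-0.24,"ax":0,"ay":0,"az":0},
  {"jaw":0,"tx":0,"ty":0,"tz":-0.26,"ax":0,"ay":0,"az":0},
])

```text
time: 4.75
tool_pos: [0.4475, -0.2083, 0.3064]
ee_rot: [-3.141, -0.002, 0.357]
wrist_force: [0.7, -0.1, -4.2]
width: 0.0556
```

```bash
python3 -c "
from h import *
st();go([.405,.06,.31],.2)"
```

```text
t 4.75 p [ 0.4475 -0.2083  0.3064] rpy [-3.1411e+00 -1.9000e-03  3.5720e-01] F [ 0.7 -0.1 -4.2] M [ 0.   -0.02  0.01] w 0.0556 q [-0.55 -0.04  1.32  0.    1.86  0.66]
t [ 0.0541 -0.2663 -0.0034] a [-0.0006 -0.0019  0.1572]
```

Emit:
step_arm([
  {"jaw":0,"tx":0.008,"ty":-0.04,"tz":0,"ax":0,"ay":0,"az":0.03},
  {"jaw":0,"tx":0.016,"ty":-0.08,"tz":0,"ax":0,"ay":0,"az":0.06},
  {"jaw":0,"tx":0.024,"ty":-0.12,"tz":0,"ax":0,"ay":0,"az":0.09},
  {"jaw":0,"tx":0.032,"ty":-0.16,"tz":0,"ax":0,"ay":0,"az":0.12},
  {"jaw":0,"tx":0.04,"ty":-0.2,"tz":0,"ax":0,"ay":0,"az":0.157},
  {"jaw":0,"tx":0.048,"ty":-0.24,"tz":0,"ax":0,"ay":0,"az":0.157},
  {"jaw":0,"tx":0.054,"ty":-0.266,"tz":0,"ax":0,"ay":0,"az":0.157},
  {"jaw":0,"tx":0.054,"ty":-0.266,"tz":0,"ax":0,"ay":0,"az":0.157},
])

```text
time: 5.55
tool_pos: [0.4043, 0.0623, 0.3058]
ee_rot: [-3.14, -0.001, 0.206]
wrist_force: [-0.1, -0.7, -4.6]
width: 0.0557
```

Run:
```python
from wv import *
st();im,d,W,cm=wv("w4")
for q in["mill","lever_knob","swing_bar"]:
    for s in silhouettes("wrist",q)[:2]:print(q,s["confidence"],s["rect"])
m=(W[...,2]>.08)&(W[...,2]<.096)&(W[...,0]>.4);print("plate",m.sum(),cv2.minAreaRect(W[m][:,:2].astype(np.float32)))
m=(W[...,2]>.098)&(W[...,2]<.106)&(W[...,0]>.45)&(W[...,0]<.56)&(W[...,1]<.14);p=W[m];print("collar",m.sum(),p.mean(0),cv2.minEnclosingCircle(p[:,:2].astype(np.float32)))
m=(W[...,2]>.195)&(W[...,2]<.23)&(W[...,0]>.5);p=W[m];print("bar",m.sum(),p.mean(0) if len(p) else 0,p.max(0) if len(p) else 0,p.min(0) if len(p) else 0)
```

```text
t 5.55 p [0.4043 0.0623 0.3058] rpy [-3.1398e+00 -9.0000e-04  2.0550e-01] F [-0.1 -0.7 -4.6] M [-0.03 -0.04 -0.04] w 0.0557 q [ 0.01 -0.23  1.49  0.    1.88  1.38]
mill 0.58 [222.8, 0.0, 429.3, 217.3]
plate 35315 ((0.5107442140579224, -0.051436156034469604), (0.221393421292305, 0.5003672242164612), 0.008282855153083801)
collar 3444 [0.49571015 0.08204764 0.10198454] ((0.49452006816864014, 0.08198966830968857), 0.04623205214738846)
bar 0 0 0 0
```

View pics/w4.png

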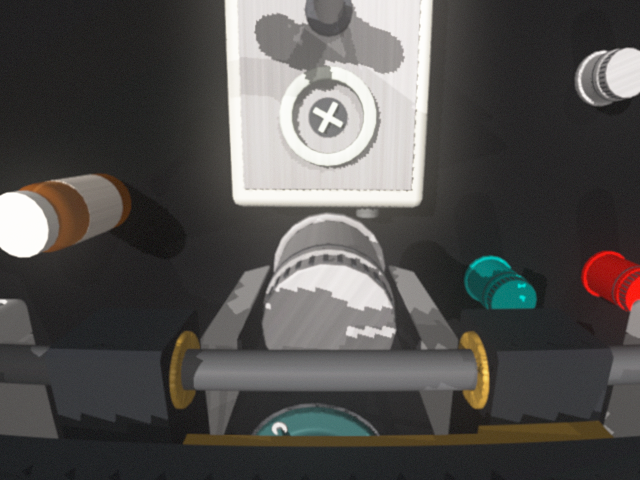

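Picture 5: collar centre (328,117), dog cross inside it turned roughly 30°, post base (328,12), beaker upright in the jaws at (330,290). Next I'll find the exact seat, mill yaw and dog angle.

Run:
```python
from wv import *
from scipy.optimize import minimize
f=np.load("w4.npz");W=f["W"];X,Y,Z=W[...,0],W[...,1],W[...,2]
m=(Z>.075)&(Z<.096)&(X>.38)&(Y>-.06)&(Y<.25)&(np.arange(480)[:,None]<210);p=W[m]
print("plate",m.sum(),cv2.minAreaRect(p[:,:2].astype(np.float32)),np.median(p[:,2]))
m=(Z>.099)&(Z<.106)&(np.hypot(X-.4945,Y-.082)<.055);p=W[m];r=np.hypot(p[:,0]-.4945,p[:,1]-.082);print("rings",np.percentile(r,[0,2,50,98,100]),np.median(p[:,2]))
for _ in range(3):
    c=(.4945,.082) if _==0 else c
    r=np.hypot(p[:,0]-c[0],p[:,1]-c[1]);a=fit(p[r>.044]);b=fit(p[r<.036]);print(a,b);c=((a[0]+b[0])/2,(a[1]+b[1])/2)
m=(np.hypot(X-c[0],Y-c[1])<.02)&(Z>.0935);q=W[m];print("dog",len(q),q.mean(0),np.median(q[:,2]))
d=q[:,:2]-q[:,:2].mean(0);s=np.hypot(*d.T);k=s>.006;print("dog angle mod90",np.degrees(np.angle((np.exp(4j*np.arctan2(d[k,1],d[k,0]))).sum())/4), s.max())
m=(Z>.11)&(Z<.2)&(X>.54)&(Y>.03)&(Y<.2);q=W[m];print("post",m.sum(),q.min(0) if len(q) else 0,q.max(0) if len(q) else 0)
```

```text
plate 35974 ((0.5043668746948242, 0.08390261232852936), (0.20107236504554749, 0.20086783170700073), 11.520641326904297) 0.08991644815150102
rings [0.03341467 0.03390769 0.03999432 0.04542573 0.0461535 ] 0.10204254589721837
(np.float64(0.4944647626572665), np.float64(0.08198900562394362), np.float64(0.04481268833623073)) (np.float64(0.49450670635777105), np.float64(0.08203713406893753), np.float64(0.03484873403368127))
(np.float64(0.49445994045170144), np.float64(0.08199275764194028), np.float64(0.044812753123916395)) (np.float64(0.49449800843619335), np.float64(0.08204294852585409), np.float64(0.03485075642796484))
(np.float64(0.49445374729060126), np.float64(0.08199291692793095), np.float64(0.04481279819116015)) (np.float64(0.49449384053121864), np.float64(0.08204275702449032), np.float64(0.034852739158271584))
dog 311 [0.49448747 0.08220135 0.09611078] 0.0960766897594108
dog angle mod90 -16.648900986133093 0.015019040810534635
post 506 [0.57406208 0.08789917 0.11036389] [0.58891834 0.11149991 0.1613235 ]
```

Run:
```python
from wv import *
f=np.load("w4.npz");W=f["W"];X,Y,Z=W[...,0],W[...,1],W[...,2]
m=(np.hypot(X-.4043,Y-.0623)<.035)&(Z>.325)&(Z<.36);p=W[m];print(m.sum(),np.median(p[:,2]),p.mean(0),cv2.minEnclosingCircle(p[:,:2].astype(np.float32)))
k=np.hypot(X-.4043,Y-.0623)<.05;q=W[k];print(np.percentile(q[:,2],[5,20,50,80,95]))
go([.4945,.082,.19],.95)
```

```text
14017 0.34104493054756146 [0.41191343 0.06368924 0.34046521] ((0.41371771693229675, 0.06427472084760666), 0.03356989473104477)
[0.26825416 0.34123767 0.41316862 0.4295414  0.43390219]
t [ 0.0921 -0.0049  0.116 ] a [ 1.00e-04 -7.00e-04 -7.51e-01]
```

Run:
```python
from wv import *
f=np.load("w4.npz");W=f["W"];X,Y,Z=W[...,0],W[...,1],W[...,2]
m=((np.hypot(X-.4043,Y-.0623)<.032)&(abs(Z-.341)<.003)).astype(np.uint8)
m=cv2.morphologyEx(m,2,np.ones((3,3)))
v,u=np.nonzero(m);print(u.min(),u.max(),v.min(),v.max())
e=[]
for c in range(u.min()+6,u.max()-5):
    e.append(W[v[u==c].min(),c])
e=np.array(e);print(fit(e))
from scipy.optimize import least_squares
print(least_squares(lambda t:np.hypot(e[:,0]-t[0],e[:,1]-t[1])-.0265,[.404,.062],loss="soft_l1",f_scale=.0005).x)
```

```text
249 406 261 349Traceback (most recent call last):
  File "<stdin>", line 8, in <module>
    return umr_minimum(a, axis, None, out, keepdims, initial, where)
ValueError: zero-size array to reduction operation minimum which has no identity
```

Run:
```python
from wv import *
from scipy.optimize import least_squares
f=np.load("w4.npz");W=f["W"];X,Y,Z=W[...,0],W[...,1],W[...,2]
m=((np.hypot(X-.4043,Y-.0623)<.036)&(abs(Z-.341)<.003)).astype(np.uint8)
m=cv2.morphologyEx(m,2,np.ones((3,3)))
n,L,S,C=cv2.connectedComponentsWithStats(m);i=1+S[1:,4].argmax();v,u=np.nonzero(L==i);print(S[i],np.median(Z[L==i]))
e=np.array([W[v[u==c].min(),c] for c in range(u.min()+6,u.max()-5) if (u==c).any()]);print(len(e),fit(e))
print(least_squares(lambda t:np.hypot(e[:,0]-t[0],e[:,1]-t[1])-.0265,[.404,.062],loss="soft_l1",f_scale=.0005).x)
```

```text
[ 262  261  135   89 9853] 0.3411238317554344
123 (np.float64(0.4035028107524018), np.float64(0.06186109935435037), np.float64(0.02601069543113084))
[0.40294407 0.0617616 ]
```

Emit:
step_arm([
  {"jaw":0,"tx":0.03,"ty":-0.002,"tz":0.0,"ax":0,"ay":0,"az":-0.14},
  {"jaw":0,"tx":0.06,"ty":-0.004,"tz":0.0,"ax":0,"ay":0,"az":-0.28},
  {"jaw":0,"tx":0.08,"ty":-0.005,"tz":0.03,"ax":0,"ay":0,"az":-0.42},
  {"jaw":0,"tx":0.0915,"ty":-0.0053,"tz":0.06,"ax":0,"ay":0,"az":-0.56},
  {"jaw":0,"tx":0.0925,"ty":-0.0055,"tz":0.09,"ax":0,"ay":0,"az":-0.7},
  {"jaw":0,"tx":0.0925,"ty":-0.0055,"tz":0.11,"ax":0,"ay":0,"az":-0.75},
  {"jaw":0,"tx":0.0925,"ty":-0.0055,"tz":0.116,"ax":0,"ay":0,"az":-0.75},
  {"jaw":0,"tx":0.0925,"ty":-0.0055,"tz":0.116,"ax":0,"ay":0,"az":-0.75},
])

```text
time: 6.55
tool_pos: [0.4945, 0.0816, 0.1888]
ee_rot: [-3.14, 0.001, 0.946]
wrist_force: [0.3, 0.8, -3.2]
width: 0.0557
```

```bash
python3 -c "
from h import *
st();go([.4951,.0828,.147],.95)"
```

```text
t 6.55 p [0.4945 0.0816 0.1888] rpy [-3.140e+00  1.300e-03  9.461e-01] F [ 0.3  0.8 -3.2] M [-0.01 -0.07 -0.01] w 0.0557 q [ 0.05 -0.01  1.52 -0.    1.63  0.67]
t [ 0.0014 -0.0001  0.0418] a [-0.0016  0.0013 -0.0039]
```

Emit:
step_arm([
  {"jaw":0,"tx":0.0014,"ty":0,"tz":0.015,"ax":0,"ay":0,"az":0},
  {"jaw":0,"tx":0.0014,"ty":0,"tz":0.03,"ax":0,"ay":0,"az":0},
  {"jaw":0,"tx":0.0014,"ty":0,"tz":0.038,"ax":0,"ay":0,"az":0},
  {"jaw":0,"tx":0.0014,"ty":0,"tz":0.042,"ax":0,"ay":0,"az":0},
  {"jaw":0,"tx":0.0014,"ty":0,"tz":0.045,"ax":0,"ay":0,"az":0},
  {"jaw":0,"tx":0.0014,"ty":0,"tz":0.047,"ax":0,"ay":0,"az":0},
  {"jaw":0,"tx":0.0014,"ty":0,"tz":0.048,"ax":0,"ay":0,"az":0},
  {"jaw":0,"tx":0.0014,"ty":0,"tz":0.048,"ax":0,"ay":0,"az":0},
])

```text
time: 7.35
tool_pos: [0.4953, 0.0827, 0.1411]
ee_rot: [-3.14, 0.001, 0.946]
wrist_force: [-0.5, 0.3, -2.9]
width: 0.0554
```

```bash
python3 -c "
from h import *
st()"
```

```text
t 7.35 p [0.4953 0.0827 0.1411] rpy [-3.1405e+00  9.0000e-04  9.4620e-01] F [-0.5  0.3 -2.9] M [-0.04 -0.03 -0.01] w 0.0554 q [ 0.05  0.01  1.6  -0.    1.54  0.68]
```

Emit:
step_arm([
  {"jaw":0,"tx":0,"ty":0,"tz":0.0005,"ax":0,"ay":0,"az":0},
  {"jaw":0,"tx":0,"ty":0,"tz":0.001,"ax":0,"ay":0,"az":0},
  {"jaw":0,"tx":0,"ty":0,"tz":0.001,"ax":0,"ay":0,"az":0},
])

```text
time: 7.65
tool_pos: [0.4957, 0.0828, 0.1408]
ee_rot: [-3.141, 0.0, 0.946]
wrist_force: [-0.9, 0.3, -0.8]
width: 0.0553
```

```bash
python3 -c "
from h import *
st()"
```

```text
t 7.65 p [0.4957 0.0828 0.1408] rpy [-3.1413e+00  2.0000e-04  9.4610e-01] F [-0.9  0.3 -0.8] M [-0.03  0.03  0.03] w 0.0553 q [0.05 0.01 1.6  0.   1.54 0.68]
```

Emit:
step_arm([
  {"jaw":0,"tx":0,"ty":0,"tz":0.0015,"ax":0,"ay":0,"az":0.0},
  {"jaw":0,"tx":0,"ty":0,"tz":0.0015,"ax":0,"ay":0,"az":0.06},
  {"jaw":0,"tx":0,"ty":0,"tz":0.0015,"ax":0,"ay":0,"az":0.12},
  {"jaw":0,"tx":0,"ty":0,"tz":0.0015,"ax":0,"ay":0,"az":0.18},
  {"jaw":0,"tx":0,"ty":0,"tz":0.0015,"ax":0,"ay":0,"az":0.24},
])

```text
time: 8.15
tool_pos: [0.4966, 0.0825, 0.1407]
ee_rot: [3.139, -0.002, 0.704]
wrist_force: [-0.8, -0.3, 2.4]
width: 0.0554
```

```bash
python3 -c "
from h import *
st()"
```

```text
t 8.15 p [0.4966 0.0825 0.1407] rpy [ 3.1394e+00 -1.8000e-03  7.0360e-01] F [-0.8 -0.3  2.4] M [-0.24  0.12  0.08] w 0.0554 q [ 0.05  0.01  1.6  -0.    1.53  0.92]
```

Emit:
step_arm([
  {"jaw":0,"tx":-0.001,"ty":-0.001,"tz":0.0015,"ax":0,"ay":0,"az":0.05},
  {"jaw":0,"tx":-0.001,"ty":-0.001,"tz":0.0015,"ax":0,"ay":0,"az":0.1},
  {"jaw":0,"tx":-0.001,"ty":-0.001,"tz":0.0015,"ax":0,"ay":0,"az":0.16},
  {"jaw":0,"tx":-0.001,"ty":-0.001,"tz":0.0015,"ax":0,"ay":0,"az":0.16},
])

```text
time: 8.55
tool_pos: [0.4963, 0.0823, 0.1407]
ee_rot: [3.137, -0.005, 0.544]
wrist_force: [0.5, -1.6, 2.7]
width: 0.0553
```

Emit:
step_arm([
  {"jaw":0,"tx":-0.001,"ty":-0.0005,"tz":0.0015,"ax":0.003,"ay":0.004,"az":0.05},
  {"jaw":0,"tx":-0.001,"ty":-0.0005,"tz":0.0015,"ax":0.003,"ay":0.004,"az":0.1},
  {"jaw":0,"tx":-0.001,"ty":-0.0005,"tz":0.0015,"ax":0.003,"ay":0.004,"az":0.16},
  {"jaw":0,"tx":-0.001,"ty":-0.0005,"tz":0.0015,"ax":0.003,"ay":0.004,"az":0.16},
])

```text
time: 8.95
tool_pos: [0.4962, 0.0817, 0.1405]
ee_rot: [3.139, -0.012, 0.385]
wrist_force: [0.2, -1.7, 4.3]
width: 0.0555
```

```bash
python3 -c "
from h import *
st();go([.4955,.0825,.139],.22)"
```

```text
t 8.95 p [0.4962 0.0817 0.1405] rpy [ 3.1395 -0.0116  0.3846] F [ 0.2 -1.7  4.3] M [-0.45 -0.02  0.04] w 0.0555 q [ 0.05 -0.    1.61  0.    1.52  1.24]
t [-0.0004 -0.001   0.0015] a [ 0.0012 -0.0117  0.1646]
```

Emit:
step_arm([
  {"jaw":0,"tx":-0.0005,"ty":-0.001,"tz":0.0013,"ax":0.001,"ay":-0.012,"az":0.05},
  {"jaw":0,"tx":-0.0005,"ty":-0.001,"tz":0.0013,"ax":0.001,"ay":-0.012,"az":0.1},
  {"jaw":0,"tx":-0.0005,"ty":-0.001,"tz":0.0013,"ax":0.001,"ay":-0.012,"az":0.16},
  {"jaw":0,"tx":-0.0005,"ty":-0.001,"tz":0.0013,"ax":0.001,"ay":-0.012,"az":0.16},
])

```text
time: 9.35
tool_pos: [0.4948, 0.0827, 0.1379]
ee_rot: [-3.141, 0.002, 0.227]
wrist_force: [0.5, 0.4, -3.8]
width: 0.0556
```

```bash
python3 -c "
from h import *
st();go([.4955,.0822,.139],.06)"
```

```text
t 9.35 p [0.4948 0.0827 0.1379] rpy [-3.1408e+00  2.1000e-03  2.2660e-01] F [ 0.5  0.4 -3.8] M [ 0.   -0.13  0.02] w 0.0556 q [0.05 0.01 1.6  0.   1.53 1.4 ]
t [ 0.0005  0.0007 -0.0011] a [-0.0006  0.0022  0.1666]
```

It dropped: z fell 2.6 mm and only the beaker's weight remains on the wrist. I'll ease it down the rest of the way.

Emit:
step_arm([
  {"jaw":0,"tx":0,"ty":0,"tz":0.001,"ax":0,"ay":0,"az":0},
  {"jaw":0,"tx":0,"ty":0,"tz":0.002,"ax":0,"ay":0,"az":0},
  {"jaw":0,"tx":0,"ty":0,"tz":0.003,"ax":0,"ay":0,"az":0},
  {"jaw":0,"tx":0,"ty":0,"tz":0.003,"ax":0,"ay":0,"az":0},
])

```text
time: 9.75
tool_pos: [0.4947, 0.0827, 0.1348]
ee_rot: [-3.141, 0.002, 0.227]
wrist_force: [0.8, -0.8, -2.8]
width: 0.0557
```

```bash
python3 -c "
from h import *
st()"
```

```text
t 9.75 p [0.4947 0.0827 0.1348] rpy [-3.1408e+00  2.3000e-03  2.2720e-01] F [ 0.8 -0.8 -2.8] M [-0.04 -0.12  0.02] w 0.0557 q [0.05 0.01 1.61 0.   1.53 1.4 ]
```

Emit:
step_arm([
  {"jaw":0.9,"tx":0,"ty":0,"tz":0,"ax":0,"ay":0,"az":0},
  {"jaw":0.9,"tx":0,"ty":0,"tz":0,"ax":0,"ay":0,"az":0},
  {"jaw":0.9,"tx":0,"ty":0,"tz":0,"ax":0,"ay":0,"az":0},
  {"jaw":0.9,"tx":0,"ty":0,"tz":0,"ax":0,"ay":0,"az":0},
  {"jaw":0.9,"tx":0,"ty":0,"tz":-0.02,"ax":0,"ay":0,"az":0},
  {"jaw":0.9,"tx":0,"ty":0,"tz":-0.06,"ax":0,"ay":0,"az":0},
  {"jaw":0.9,"tx":0,"ty":0,"tz":-0.1,"ax":0,"ay":0,"az":0},
  {"jaw":0.9,"tx":-0.01,"ty":0,"tz":-0.14,"ax":0,"ay":0,"az":0},
])

```text
time: 10.55
tool_pos: [0.4855, 0.0805, 0.276]
ee_rot: [-3.141, 0.003, 0.227]
wrist_force: [-0.5, -1.1, -0.0]
width: 0.0852
```

Emit:
step_arm([
  {"jaw":0.9,"tx":-0.03,"ty":0,"tz":-0.04,"ax":0,"ay":0,"az":0},
  {"jaw":0.9,"tx":-0.07,"ty":0,"tz":-0.08,"ax":0,"ay":0,"az":0},
  {"jaw":0.9,"tx":-0.1,"ty":-0.01,"tz":-0.11,"ax":0,"ay":0,"az":0},
  {"jaw":0.9,"tx":-0.1,"ty":-0.02,"tz":-0.13,"ax":0,"ay":0,"az":0},
  {"jaw":0.9,"tx":-0.1,"ty":-0.03,"tz":-0.13,"ax":0,"ay":0,"az":0},
  {"jaw":0.9,"tx":-0.1,"ty":-0.03,"tz":-0.13,"ax":0,"ay":0,"az":0},
])

```text
time: 11.15
tool_pos: [0.3816, 0.088, 0.4059]
ee_rot: [-3.14, 0.002, 0.229]
wrist_force: [-1.3, 0.6, -0.4]
width: 0.0847
```

Run:
```python
from wv import *
st();im,d,W,cm=wv("w5");X,Y,Z=W[...,0],W[...,1],W[...,2]
for q in["swing_bar","lever_knob","beaker"]:
    for s in silhouettes("wrist",q)[:2]:
        p=W[s["pixels"]];print(q,round(s["confidence"],2),s["rect"],np.nanmedian(p,0),np.nanmin(p,0),np.nanmax(p,0))
m=(np.hypot(X-.4945,Y-.082)<.024)&(Z>.14)&(Z<.2);p=W[m];print("lid",np.median(p[:,2]),p.mean(0))
if len(p):
  m=(np.hypot(X-.4945,Y-.082)<.034)&(abs(Z-np.median(p[:,2]))<.003);print(cv2.minEnclosingCircle(W[m][:,:2].astype(np.float32)))
```

```text
t 11.15 p [0.3816 0.088  0.4059] rpy [-3.1404e+00  2.3000e-03  2.2920e-01] F [-1.3  0.6 -0.4] M [-0.08 -0.08  0.01] w 0.0847 q [ 0.08 -0.22  1.27  0.    2.09  1.42]
swing_bar 0.86 [316.8, 0.3, 384.9, 13.2] [0.5721869  0.10315531 0.20076296] [0.56944753 0.08464743 0.18816624] [0.58044669 0.14344867 0.20848149]
swing_bar 0.33 [331.4, 75.1, 383.2, 138.0] [0.49084264 0.08344291 0.16992561] [0.46199341 0.05403124 0.08962571] [0.52837669 0.11337042 0.17307504]
lever_knob 0.5 [327.9, 75.9, 384.5, 137.6] [0.49052376 0.08337538 0.16989397] [0.46199341 0.0467271  0.08855685] [0.52837669 0.11447586 0.17307504]
beaker 0.92 [329.6, 73.2, 384.8, 134.3] [0.49102747 0.08367141 0.16995596] [0.46284391 0.05547111 0.09018099] [0.51949621 0.11408792 0.17307504]
beaker 0.84 [559.5, 228.4, 630.0, 279.1] [ 0.38530483 -0.30420352  0.06575765] [ 0.34398576 -0.42033806 -0.00150588] [ 0.41479901 -0.28747113  0.08327913]
lid 0.17019782025726338 [0.49470481 0.08205329 0.17018219]
((0.4935205578804016, 0.08190556615591049), 0.027005700394511223)
```

View pics/w5.png

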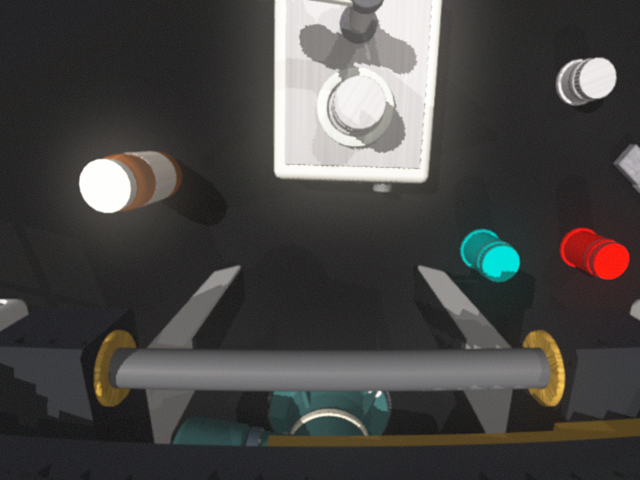

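Picture 6: the beaker is in the seat, lid at (359,103) and z=0.170, which means fully home. The bar's post is at (360,10) and the bar points left. I'll now approach the bar from its far side with closed fingers.

```bash
python3 -c "
from h import *
go([.622,.15,.33],-.65)"
```

```text
t [ 0.2487 -0.0071  0.0722] a [0.0018 0.0074 0.8773]
```

Emit:
step_arm([
  {"jaw":0,"tx":0.04,"ty":-0.001,"tz":0,"ax":0,"ay":0,"az":0.14},
  {"jaw":0,"tx":0.08,"ty":-0.002,"tz":0,"ax":0,"ay":0,"az":0.28},
  {"jaw":0,"tx":0.12,"ty":-0.003,"tz":0,"ax":0,"ay":0,"az":0.42},
  {"jaw":0,"tx":0.16,"ty":-0.004,"tz":0,"ax":0,"ay":0,"az":0.56},
  {"jaw":0,"tx":0.2,"ty":-0.005,"tz":0,"ax":0,"ay":0,"az":0.7},
  {"jaw":0,"tx":0.23,"ty":-0.006,"tz":0,"ax":0,"ay":0,"az":0.84},
  {"jaw":0,"tx":0.249,"ty":-0.007,"tz":0.03,"ax":0,"ay":0,"az":0.877},
  {"jaw":0,"tx":0.249,"ty":-0.007,"tz":0.07,"ax":0,"ay":0,"az":0.877},
])

```text
time: 12.15
tool_pos: [0.6255, 0.1501, 0.3291]
ee_rot: [3.137, 0.006, -0.651]
wrist_force: [-0.2, -0.6, -0.4]
width: 0.024
```

Run:
```python
from wv import *
st();im,d,W,cm=wv("w6");X,Y,Z=W[...,0],W[...,1],W[...,2]
m=(Z>.195)&(Z<.209)&(X>.54)&(X<.62)&(Y>.06)&(Y<.25);p=W[m];print(len(p),cv2.minAreaRect(p[:,:2].astype(np.float32)),p.min(0),p.max(0))
m=(Z>.295)&(Z<.34)&(X>.5)&(X<.65)&(Y>.18)&(Y<.25);p=W[m];print("ball",len(p),p.mean(0) if len(p) else 0)
s=silhouettes("scene","lever_knob") if 0 else None
go([.622,.15,.198],-.65)
```

```text
t 12.15 p [0.6255 0.1501 0.3291] rpy [ 3.1369  0.0057 -0.6507] F [-0.2 -0.6 -0.4] M [ 0.11  0.02 -0.02] w 0.024 q [0.15 0.32 0.87 0.   1.96 2.37]
3590 ((0.5860558748245239, 0.14703592658042908), (0.03500085696578026, 0.12715989351272583), 2.520601272583008) [0.56737815 0.08352193 0.19500237] [0.60558418 0.2101651  0.20881981]
ball 936 [0.57908427 0.20619869 0.32211824]
t [ 0.0046 -0.005   0.1175] a [0.0231 0.0238 0.    ]
```

View pics/w6.png

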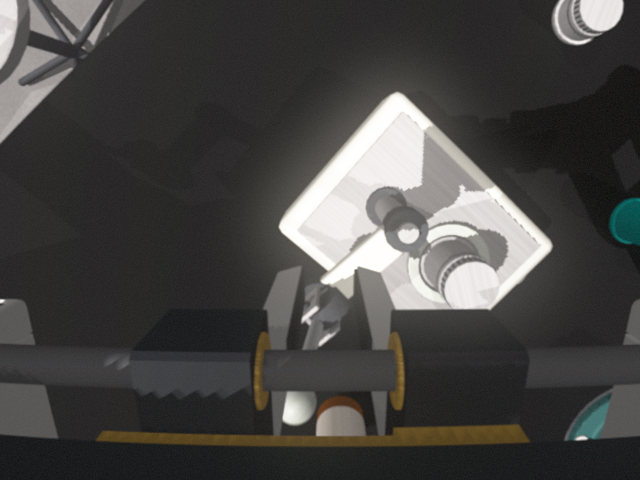

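Picture 7: post top (405,230), lid (470,283), bar running from the post to its cheeks at (322,300), ball at (300,405). My fingers stand beside the bar at z 0.33, so I'll descend.

Emit:
step_arm([
  {"jaw":0,"tx":0,"ty":0,"tz":0.03,"ax":0,"ay":0,"az":0},
  {"jaw":0,"tx":0,"ty":0,"tz":0.06,"ax":0,"ay":0,"az":0},
  {"jaw":0,"tx":0,"ty":0,"tz":0.09,"ax":0,"ay":0,"az":0},
  {"jaw":0,"tx":0,"ty":0,"tz":0.12,"ax":0,"ay":0,"az":0},
  {"jaw":0,"tx":0,"ty":0,"tz":0.131,"ax":0,"ay":0,"az":0},
  {"jaw":0,"tx":0,"ty":0,"tz":0.131,"ax":0,"ay":0,"az":0},
])

```text
time: 12.8
tool_pos: [0.6138, 0.1483, 0.1823]
ee_rot: [3.115, 0.028, -0.651]
wrist_force: [-0.4, -0.4, 0.2]
width: 0.0002
```

```bash
cat > arc.py <<'E'
from h import *
import sys
h=np.array([.5876,.101]);u=lambda a:np.array([np.cos(a),np.sin(a)])
a0,a1=np.radians(94.5),np.radians(191.5)
def pose(phi,r=.045):
    k=(phi-a0)/(a1-a0);yaw=-.65+.85*k;o=(phi-np.pi)-yaw
    e=.0125*abs(np.cos(o))+.008*abs(np.sin(o))
    return np.r_[h+r*u(phi)-(.014+e)*u(phi+np.pi/2),.198],yaw
def rows(p0,p1,n):
    o=get_obs();Rt=rot(o["ee_rot"])
    for k in range(1,n+1):
        P,y=pose(np.radians(p0+(p1-p0)*k/n));T=R.from_euler('xyz',[np.pi,0,y]).as_matrix()
        print((Rt.T@(P-o["tool_pos"])).round(4),R.from_matrix(Rt.T@T).as_rotvec().round(3))
st();rows(*map(float,sys.argv[1:3]),int(sys.argv[3]))
E
python3 arc.py 90 122 8
```

```text
t 12.8 p [0.6138 0.1483 0.1823] rpy [ 3.1145  0.0276 -0.6507] F [-0.4 -0.4  0.2] M [ 0.08 -0.04 -0.  ] w 0.0002 q [0.15 0.31 1.18 0.   1.7  2.37]
[-0.0011  0.0015 -0.0157] [0.027 0.028 0.004]
[-0.0047  0.0021 -0.0155] [ 0.027  0.028 -0.031]
[-0.0082  0.003  -0.0154] [ 0.026  0.028 -0.066]
[-0.0116  0.0041 -0.0153] [ 0.026  0.029 -0.101]
[-0.015   0.0055 -0.0152] [ 0.025  0.029 -0.136]
[-0.0183  0.0071 -0.015 ] [ 0.025  0.03  -0.171]
[-0.0215  0.0089 -0.0149] [ 0.024  0.03  -0.206]
[-0.0245  0.011  -0.0147] [ 0.024  0.031 -0.241]
```

Emit:
step_arm([
  {"jaw":0,"tx":0.0,"ty":0.0015,"tz":-0.013,"ax":0.026,"ay":0.028,"az":0},
  {"jaw":0,"tx":-0.0047,"ty":0.002,"tz":-0.0155,"ax":0.026,"ay":0.028,"az":-0.03},
  {"jaw":0,"tx":-0.0082,"ty":0.003,"tz":-0.0155,"ax":0.026,"ay":0.028,"az":-0.066},
  {"jaw":0,"tx":-0.0116,"ty":0.004,"tz":-0.0155,"ax":0.026,"ay":0.029,"az":-0.1},
  {"jaw":0,"tx":-0.015,"ty":0.0055,"tz":-0.015,"ax":0.025,"ay":0.029,"az":-0.136},
  {"jaw":0,"tx":-0.0183,"ty":0.007,"tz":-0.015,"ax":0.025,"ay":0.03,"az":-0.171},
  {"jaw":0,"tx":-0.0215,"ty":0.009,"tz":-0.015,"ax":0.024,"ay":0.03,"az":-0.206},
  {"jaw":0,"tx":-0.0245,"ty":0.011,"tz":-0.0147,"ax":0.024,"ay":0.031,"az":-0.241},
])

```text
time: 13.6
tool_pos: [0.5905, 0.1543, 0.2016]
ee_rot: [-3.138, -0.007, -0.407]
wrist_force: [3.5, -1.0, 2.0]
width: 0.0007
```

```bash
python3 arc.py 122 154 8
```

```text
t 13.6 p [0.5905 0.1543 0.2016] rpy [-3.138  -0.0073 -0.407 ] F [ 3.5 -1.   2. ] M [-0.16 -0.41  0.06] w 0.0007 q [ 0.16  0.22  1.25 -0.    1.67  2.14]
[-0.0055  0.0024  0.0036] [-0.003 -0.007 -0.033]
[-0.0088  0.0042  0.0035] [-0.003 -0.007 -0.068]
[-0.012   0.0062  0.0035] [-0.003 -0.008 -0.103]
[-0.015   0.0085  0.0035] [-0.003 -0.008 -0.138]
[-0.0178  0.011   0.0034] [-0.003 -0.008 -0.173]
[-0.0205  0.0137  0.0034] [-0.003 -0.008 -0.208]
[-0.0229  0.0166  0.0034] [-0.003 -0.008 -0.243]
[-0.0252  0.0197  0.0034] [-0.003 -0.008 -0.278]
```

Contact is made with about 3.5 N of push, so I'll continue the arc.

Emit:
step_arm([
  {"jaw":0,"tx":-0.0055,"ty":0.0024,"tz":0.0035,"ax":0,"ay":-0.007,"az":-0.033},
  {"jaw":0,"tx":-0.0088,"ty":0.0042,"tz":0.0035,"ax":0,"ay":-0.007,"az":-0.068},
  {"jaw":0,"tx":-0.012,"ty":0.0062,"tz":0.0035,"ax":0,"ay":-0.008,"az":-0.103},
  {"jaw":0,"tx":-0.015,"ty":0.0085,"tz":0.0035,"ax":0,"ay":-0.008,"az":-0.138},
  {"jaw":0,"tx":-0.0178,"ty":0.011,"tz":0.0035,"ax":0,"ay":-0.008,"az":-0.173},
  {"jaw":0,"tx":-0.0205,"ty":0.0137,"tz":0.0035,"ax":0,"ay":-0.008,"az":-0.208},
  {"jaw":0,"tx":-0.0229,"ty":0.0166,"tz":0.0035,"ax":0,"ay":-0.008,"az":-0.243},
  {"jaw":0,"tx":-0.0252,"ty":0.0197,"tz":0.0035,"ax":0,"ay":-0.008,"az":-0.278},
])

```text
time: 14.4
tool_pos: [0.5618, 0.1467, 0.2015]
ee_rot: [-3.137, -0.008, -0.126]
wrist_force: [2.0, 0.3, 1.7]
width: 0.0006
```

```bash
python3 arc.py 154 186 8
```

```text
t 14.4 p [0.5618 0.1467 0.2015] rpy [-3.1366 -0.0078 -0.1262] F [2.  0.3 1.7] M [ 0.11 -0.48 -0.  ] w 0.0006 q [0.16 0.15 1.32 0.   1.66 1.85]
[-0.005   0.0033  0.0035] [-0.005 -0.008 -0.033]
[-0.0076  0.0061  0.0034] [-0.005 -0.008 -0.068]
[-0.0101  0.0091  0.0034] [-0.005 -0.008 -0.103]
[-0.0123  0.0122  0.0034] [-0.004 -0.008 -0.138]
[-0.0143  0.0156  0.0033] [-0.004 -0.008 -0.173]
[-0.016   0.019   0.0033] [-0.004 -0.008 -0.208]
[-0.0175  0.0226  0.0033] [-0.004 -0.008 -0.243]
[-0.0186  0.0263  0.0032] [-0.004 -0.008 -0.278]
```

Emit:
step_arm([
  {"jaw":0,"tx":-0.005,"ty":0.0033,"tz":0.0034,"ax":-0.004,"ay":-0.008,"az":-0.033},
  {"jaw":0,"tx":-0.0076,"ty":0.0061,"tz":0.0034,"ax":-0.004,"ay":-0.008,"az":-0.068},
  {"jaw":0,"tx":-0.0101,"ty":0.0091,"tz":0.0034,"ax":-0.004,"ay":-0.008,"az":-0.103},
  {"jaw":0,"tx":-0.0123,"ty":0.0122,"tz":0.0034,"ax":-0.004,"ay":-0.008,"az":-0.138},
  {"jaw":0,"tx":-0.0143,"ty":0.0156,"tz":0.0033,"ax":-0.004,"ay":-0.008,"az":-0.173},
  {"jaw":0,"tx":-0.016,"ty":0.019,"tz":0.0033,"ax":-0.004,"ay":-0.008,"az":-0.208},
  {"jaw":0,"tx":-0.0175,"ty":0.0226,"tz":0.0033,"ax":-0.004,"ay":-0.008,"az":-0.243},
  {"jaw":0,"tx":-0.0186,"ty":0.0263,"tz":0.0032,"ax":-0.004,"ay":-0.008,"az":-0.278},
])

```text
time: 15.2
tool_pos: [0.5419, 0.1241, 0.2015]
ee_rot: [-3.14, -0.007, 0.155]
wrist_force: [1.8, 1.4, 3.1]
width: 0.0003
```

```bash
python3 arc.py 186 194 4
```

```text
t 15.2 p [0.5419 0.1241 0.2015] rpy [-3.1404 -0.0075  0.1552] F [1.8 1.4 3.1] M [ 0.33 -0.26  0.02] w 0.0003 q [0.12 0.1  1.38 0.   1.65 1.54]
[-0.003   0.0024  0.0035] [-0.001 -0.007 -0.014]
[-0.004   0.0041  0.0035] [-0.001 -0.007 -0.032]
[-0.0048  0.0058  0.0034] [-0.001 -0.008 -0.049]
[-0.0057  0.0073  0.0034] [-0.001 -0.008 -0.067]
```

Emit:
step_arm([
  {"jaw":0,"tx":-0.002,"ty":0.002,"tz":0.003,"ax":0,"ay":-0.007,"az":-0.014},
  {"jaw":0,"tx":-0.003,"ty":0.004,"tz":0.003,"ax":0,"ay":-0.007,"az":-0.032},
  {"jaw":0,"tx":-0.003,"ty":0.0055,"tz":0.003,"ax":0,"ay":-0.007,"az":-0.045},
  {"jaw":0,"tx":-0.003,"ty":0.0065,"tz":0.003,"ax":0,"ay":-0.007,"az":-0.045},
  {"jaw":0,"tx":-0.003,"ty":0.0065,"tz":0.003,"ax":0,"ay":-0.007,"az":-0.045},
])

```text
time: 15.7
tool_pos: [0.5404, 0.1179, 0.2009]
ee_rot: [-3.139, -0.003, 0.201]
wrist_force: [-1.7, 2.2, 6.7]
width: 0.0005
```

```bash
python3 arc.py 190 194 4
```

```text
t 15.7 p [0.5404 0.1179 0.2009] rpy [-3.1394 -0.0034  0.2014] F [-1.7  2.2  6.7] M [0.35 0.22 0.01] w 0.0005 q [0.11 0.09 1.39 0.   1.66 1.48]
[-0.0019 -0.0009  0.0029] [-0.002 -0.003  0.006]
[-0.0023 -0.0001  0.0029] [-0.002 -0.003 -0.003]
[-0.0028  0.0006  0.0029] [-0.002 -0.003 -0.012]
[-0.0032  0.0013  0.0029] [-0.002 -0.003 -0.021]
```

Emit:
step_arm([
  {"jaw":0,"tx":0,"ty":0.001,"tz":-0.001,"ax":0,"ay":0,"az":0},
  {"jaw":0,"tx":0,"ty":0.002,"tz":-0.001,"ax":0,"ay":0,"az":0},
  {"jaw":0,"tx":0,"ty":0.0025,"tz":-0.001,"ax":0,"ay":0,"az":0},
  {"jaw":0,"tx":0,"ty":0.0025,"tz":-0.001,"ax":0,"ay":0,"az":0},
])

```text
time: 16.1
tool_pos: [0.5409, 0.1163, 0.2027]
ee_rot: [-3.138, -0.004, 0.202]
wrist_force: [-1.4, 4.0, 5.2]
width: 0.0006
```

Run:
```python
from h import *
st()
for c in["scene","top"]:
    im,d=snapshot(c);np.savez(c+"2",im=im,d=d);W=cloud(d,camera_model(c));X,Y,Z=W[...,0],W[...,1],W[...,2]
    for s in silhouettes(c,"lever_knob")[:1]:print(c,s["confidence"],s["rect"])
im=np.load("scene2.npz")["im"];save("s2",cv2.resize(im[140:340,280:460],None,fx=3,fy=3,interpolation=3))
```

```text
t 16.1 p [0.5409 0.1163 0.2027] rpy [-3.1379 -0.0044  0.202 ] F [-1.4  4.   5.2] M [0.73 0.28 0.  ] w 0.0006 q [0.11 0.09 1.39 0.   1.66 1.48]
scene 0.52 [353.8, 185.8, 371.8, 229.5]
top 0.43 [417.5, 228.2, 468.6, 261.5]
```

View pics/s2.png

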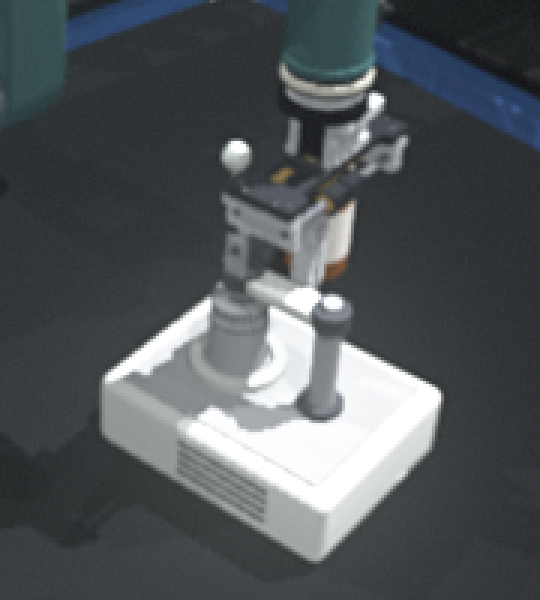

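Emit:
step_arm([
  {"jaw":0,"tx":0,"ty":0.002,"tz":-0.001,"ax":0,"ay":0,"az":0},
  {"jaw":0,"tx":0,"ty":0.003,"tz":-0.001,"ax":0,"ay":0,"az":0},
  {"jaw":0,"tx":0,"ty":0.003,"tz":-0.001,"ax":0,"ay":0,"az":0},
])

```text
time: 16.6
tool_pos: [0.541, 0.1155, 0.2034]
ee_rot: [-3.133, -0.004, 0.204]
wrist_force: [-1.3, 5.9, 3.4]
width: 0.0005
```

```bash
python3 -c "
from h import *
st()"
```

```text
t 16.6 p [0.541  0.1155 0.2034] rpy [-3.1335 -0.004   0.2038] F [-1.3  5.9  3.4] M [1.35 0.33 0.01] w 0.0005 q [0.1  0.09 1.38 0.01 1.66 1.47]
```

The push now stalls (0.8 mm for a 3 mm command, 6 N), so the bar is on its stop. Picture 8 shows the bar over the beaker and the lever upright at (238,155). I'll back off and rise.

Emit:
step_arm([
  {"jaw":0,"tx":0,"ty":-0.01,"tz":0,"ax":0,"ay":0,"az":0},
  {"jaw":0,"tx":0,"ty":-0.025,"tz":0,"ax":0,"ay":0,"az":0},
  {"jaw":0,"tx":0,"ty":-0.03,"tz":-0.03,"ax":0,"ay":0,"az":0},
  {"jaw":0,"tx":0,"ty":-0.03,"tz":-0.07,"ax":0,"ay":0,"az":0},
  {"jaw":0,"tx":0,"ty":-0.03,"tz":-0.11,"ax":0,"ay":0,"az":0},
  {"jaw":0,"tx":0,"ty":-0.03,"tz":-0.15,"ax":0,"ay":0,"az":0},
  {"jaw":0,"tx":0,"ty":-0.03,"tz":-0.19,"ax":0,"ay":0,"az":0},
  {"jaw":0,"tx":0,"ty":-0.03,"tz":-0.22,"ax":0,"ay":0,"az":0},
])

```text
time: 17.4
tool_pos: [0.5343, 0.1432, 0.426]
ee_rot: [-3.135, -0.006, 0.203]
wrist_force: [0.5, -0.1, 0.5]
width: 0.0008
```

```bash
python3 -c "
from h import *
st();go([.405,.064,.43],.2)"
```

```text
t 17.4 p [0.5343 0.1432 0.426 ] rpy [-3.1347 -0.0061  0.2034] F [ 0.5 -0.1  0.5] M [0.02 0.01 0.02] w 0.0008 q [0.15 0.15 0.88 0.01 2.11 1.53]
t [-0.1426  0.0515 -0.0052] a [-0.0069 -0.0061  0.0035]
```

Emit:
step_arm([
  {"jaw":0,"tx":-0.04,"ty":0.014,"tz":-0.005,"ax":-0.007,"ay":-0.006,"az":0},
  {"jaw":0,"tx":-0.08,"ty":0.028,"tz":-0.005,"ax":-0.007,"ay":-0.006,"az":0},
  {"jaw":0.7,"tx":-0.12,"ty":0.042,"tz":-0.005,"ax":-0.007,"ay":-0.006,"az":0},
  {"jaw":0.7,"tx":-0.143,"ty":0.0515,"tz":-0.005,"ax":-0.007,"ay":-0.006,"az":0},
  {"jaw":0.7,"tx":-0.143,"ty":0.0515,"tz":-0.005,"ax":-0.007,"ay":-0.006,"az":0},
  {"jaw":0.7,"tx":-0.143,"ty":0.0515,"tz":-0.005,"ax":-0.007,"ay":-0.006,"az":0},
])

```text
time: 18.0
tool_pos: [0.4047, 0.0641, 0.4297]
ee_rot: [3.141, -0.001, 0.203]
wrist_force: [-0.3, 0.3, -0.3]
width: 0.0293
```

Run:
```python
from wv import *
from scipy.optimize import least_squares
st();im,d,W,cm=wv("w7");X,Y,Z=W[...,0],W[...,1],W[...,2]
m=(Z>.303)&(Z<.34)&(np.hypot(X-.478,Y-.079)<.04);p=W[m];print("ball",len(p),p.mean(0))
if len(p)>50:
    print(least_squares(lambda t:np.linalg.norm(p-t,axis=1)-.012,p.mean(0)-[0,0,.008],loss="soft_l1",f_scale=.001).x)
print("pred",proj([.478,.0786,.313],cm))
m=(Z>.196)&(Z<.206)&(X>.5)&(X<.6)&(Y>.04)&(Y<.16);p=W[m];print("bar",len(p),cv2.minAreaRect(p[:,:2].astype(np.float32)) if len(p) else 0)
m=(Z>.206)&(Z<.222)&(X>.55)&(X<.62);p=W[m];print("posttop",len(p),p.mean(0) if len(p) else 0)
m=(Z>.225)&(Z<.26)&(np.hypot(X-.4945,Y-.082)<.04);p=W[m];print("cheeks",len(p),p.mean(0) if len(p) else 0,p.max(0) if len(p) else 0)
```

```text
t 18.0 p [0.4047 0.0641 0.4297] rpy [ 3.141e+00 -8.000e-04  2.030e-01] F [-0.3  0.3 -0.3] M [0.04 0.02 0.02] w 0.0293 q [ 0.02 -0.16  1.18 -0.    2.12  1.39]
ball 886 [0.47965379 0.0793783  0.32193079]
[0.47973354 0.07940334 0.31376547]
pred (np.float64(328.6783930607341), np.float64(134.0664689704866))
bar 2068 ((0.5487091541290283, 0.09245282411575317), (0.10699471831321716, 0.03483409062027931), 12.024038314819336)
posttop 752 [0.5866178  0.10068096 0.20860543]
cheeks 719 [0.50412624 0.08414905 0.23932752] [0.52093464 0.09960634 0.24660776]
```

View pics/w7.png

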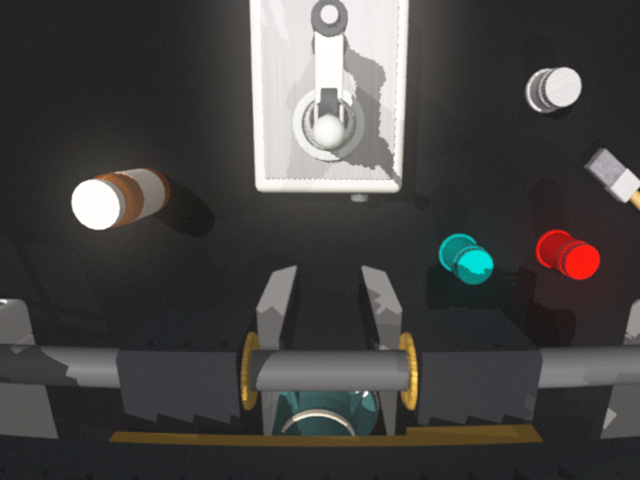

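Picture 9: bar straight over the beaker, the ball at (328,132) and the post at (329,15), all in line. I'll go over the ball with the jaws along the pivot axis.

Emit:
step_arm([
  {"jaw":0.6,"tx":0.035,"ty":0,"tz":0,"ax":0,"ay":0,"az":0},
  {"jaw":0.6,"tx":0.065,"ty":0,"tz":0,"ax":0,"ay":0,"az":0},
  {"jaw":0.6,"tx":0.076,"ty":0,"tz":0.02,"ax":0,"ay":0,"az":0},
  {"jaw":0.6,"tx":0.076,"ty":0,"tz":0.04,"ax":0,"ay":0,"az":0},
  {"jaw":0.6,"tx":0.076,"ty":0,"tz":0.06,"ax":0,"ay":0,"az":0},
  {"jaw":0.6,"tx":0.076,"ty":0,"tz":0.07,"ax":0,"ay":0,"az":0},
  {"jaw":0.6,"tx":0.076,"ty":0,"tz":0.07,"ax":0,"ay":0,"az":0},
])

```text
time: 18.75
tool_pos: [0.4797, 0.0801, 0.3565]
ee_rot: [-3.141, 0.006, 0.204]
wrist_force: [-0.2, 0.3, 0.6]
width: 0.0564
```

```bash
python3 -c "
from h import *
st();go([.479,.0791,.307],.203)"
```

```text
t 18.75 p [0.4797 0.0801 0.3565] rpy [-3.1411  0.0056  0.2043] F [-0.2  0.3  0.6] M [-0.01  0.04  0.02] w 0.0564 q [ 0.05 -0.03  1.21 -0.    1.97  1.42]
t [-0.0006  0.0009  0.0495] a [-0.0005  0.0056  0.0013]
```

Emit:
step_arm([
  {"jaw":0.6,"tx":0,"ty":0.001,"tz":0.02,"ax":0,"ay":0.005,"az":0},
  {"jaw":0.6,"tx":0,"ty":0.001,"tz":0.04,"ax":0,"ay":0.005,"az":0},
  {"jaw":0.6,"tx":0,"ty":0.001,"tz":0.0495,"ax":0,"ay":0.005,"az":0},
  {"jaw":0.35,"tx":0,"ty":0.001,"tz":0.0495,"ax":0,"ay":0.005,"az":0},
  {"jaw":0.35,"tx":0,"ty":0.001,"tz":0.0495,"ax":0,"ay":0.005,"az":0},
  {"jaw":0,"tx":0,"ty":0.001,"tz":0.0495,"ax":0,"ay":0.005,"az":0},
  {"jaw":0,"tx":0,"ty":0.001,"tz":0.0495,"ax":0,"ay":0.005,"az":0},
  {"jaw":0,"tx":0,"ty":0.001,"tz":0.0495,"ax":0,"ay":0.005,"az":0},
])

```text
time: 19.55
tool_pos: [0.4798, 0.0797, 0.308]
ee_rot: [-3.14, -0.001, 0.205]
wrist_force: [-0.4, 1.7, 1.6]
width: 0.0224
```

```bash
cat > lev.py <<'E'
from h import *
import sys
# arc rows from lever angle a to b for the held ball, relative to now (ball moves with tool)
a,b,n=float(sys.argv[1]),float(sys.argv[2]),int(sys.argv[3])
st();o=get_obs();Rt=rot(o["ee_rot"]);mx=np.array([np.cos(.203),np.sin(.203),0])
B=lambda t:.085*(np.sin(t-.2)*mx+np.cos(t-.2)*np.array([0,0,1]))
for k in range(1,n+1): print((Rt.T@(B(a+(b-a)*k/n)-B(a))).round(4))
E
python3 lev.py 0 .48 8
```

```text
t 19.55 p [0.4798 0.0797 0.308 ] rpy [-3.140e+00 -1.100e-03  2.049e-01] F [-0.4  1.7  1.6] M [ 0.34  0.05 -0.02] w 0.0224 q [ 0.05 -0.06  1.33  0.    1.87  1.41]
[ 0.005   0.     -0.0009]
[ 0.0101  0.     -0.0014]
[ 0.0152  0.     -0.0017]
[ 0.0203  0.     -0.0016]
[ 0.0254  0.     -0.0012]
[ 0.0304  0.0001 -0.0006]
[0.0354 0.0001 0.0004]
[0.0404 0.0001 0.0017]
```

Emit:
step_arm([
  {"jaw":0,"tx":0.005,"ty":0,"tz":-0.0009,"ax":0,"ay":0,"az":0},
  {"jaw":0,"tx":0.0101,"ty":0,"tz":-0.0014,"ax":0,"ay":0,"az":0},
  {"jaw":0,"tx":0.0152,"ty":0,"tz":-0.0017,"ax":0,"ay":0,"az":0},
  {"jaw":0,"tx":0.0203,"ty":0,"tz":-0.0016,"ax":0,"ay":0,"az":0},
  {"jaw":0,"tx":0.0254,"ty":0,"tz":-0.0012,"ax":0,"ay":0,"az":0},
  {"jaw":0,"tx":0.0304,"ty":0,"tz":-0.0006,"ax":0,"ay":0,"az":0},
  {"jaw":0,"tx":0.0354,"ty":0,"tz":0.0004,"ax":0,"ay":0,"az":0},
  {"jaw":0,"tx":0.0404,"ty":0,"tz":0.0017,"ax":0,"ay":0,"az":0},
])

```text
time: 20.35
tool_pos: [0.5198, 0.0878, 0.3067]
ee_rot: [-3.14, -0.001, 0.205]
wrist_force: [-2.4, -1.2, 2.4]
width: 0.0227
```

```bash
python3 lev.py .48 1.04 8
```

```text
t 20.35 p [0.5198 0.0878 0.3067] rpy [-3.1403e+00 -1.4000e-03  2.0470e-01] F [-2.4 -1.2  2.4] M [-0.22  0.82 -0.  ] w 0.0227 q [0.06 0.04 1.24 0.   1.86 1.43]
[0.0057 0.     0.0019]
[0.0112 0.     0.0041]
[0.0165 0.     0.0067]
[0.0216 0.     0.0097]
[0.0266 0.0001 0.013 ]
[0.0312 0.0001 0.0167]
[0.0357 0.0001 0.0207]
[0.0398 0.0001 0.025 ]
```

Emit:
step_arm([
  {"jaw":0,"tx":0.0057,"ty":0,"tz":0.0019,"ax":0,"ay":0,"az":0},
  {"jaw":0,"tx":0.0112,"ty":0,"tz":0.0041,"ax":0,"ay":0,"az":0},
  {"jaw":0,"tx":0.0165,"ty":0,"tz":0.0067,"ax":0,"ay":0,"az":0},
  {"jaw":0,"tx":0.0216,"ty":0,"tz":0.0097,"ax":0,"ay":0,"az":0},
  {"jaw":0,"tx":0.0266,"ty":0,"tz":0.013,"ax":0,"ay":0,"az":0},
  {"jaw":0,"tx":0.0312,"ty":0,"tz":0.0167,"ax":0,"ay":0,"az":0},
  {"jaw":0,"tx":0.0357,"ty":0,"tz":0.0207,"ax":0,"ay":0,"az":0},
  {"jaw":0,"tx":0.0398,"ty":0,"tz":0.025,"ax":0,"ay":0,"az":0},
])

```text
time: 21.15
tool_pos: [0.5593, 0.0961, 0.2806]
ee_rot: [-3.14, -0.001, 0.205]
wrist_force: [-0.5, -0.5, -0.4]
width: 0.0003
```

```bash
python3 lev.py 1.04 1.4 6
```

```text
t 21.15 p [0.5593 0.0961 0.2806] rpy [-3.1401e+00 -8.0000e-04  2.0480e-01] F [-0.5 -0.5 -0.4] M [-0.    0.02  0.04] w 0.0003 q [0.07 0.12 1.2  0.   1.82 1.44]
[0.0033 0.     0.0039]
[0.0063 0.     0.008 ]
[0.0091 0.     0.0123]
[0.0117 0.     0.0167]
[0.0139 0.0001 0.0212]
[0.0159 0.0001 0.0259]
```

The ball slipped out of the pads. I'll lift clear and find the lever.

Emit:
step_arm([
  {"jaw":0,"tx":0,"ty":0,"tz":-0.04,"ax":0,"ay":0,"az":0},
  {"jaw":0,"tx":0,"ty":0,"tz":-0.08,"ax":0,"ay":0,"az":0},
  {"jaw":0,"tx":-0.03,"ty":0,"tz":-0.12,"ax":0,"ay":0,"az":0},
  {"jaw":0,"tx":-0.07,"ty":0,"tz":-0.14,"ax":0,"ay":0,"az":0},
  {"jaw":0,"tx":-0.11,"ty":0,"tz":-0.15,"ax":0,"ay":0,"az":0},
  {"jaw":0,"tx":-0.14,"ty":0,"tz":-0.15,"ax":0,"ay":0,"az":0},
  {"jaw":0,"tx":-0.14,"ty":0,"tz":-0.15,"ax":0,"ay":0,"az":0},
])

```text
time: 21.85
tool_pos: [0.4199, 0.0671, 0.433]
ee_rot: [-3.141, -0.006, 0.204]
wrist_force: [0.5, -0.2, 0.3]
width: 0.0004
```

```bash
cat > ball.py <<'E'
from wv import *
import sys
from scipy.optimize import least_squares
def ball(n):
    im,d,W,cm=wv(n);X,Y,Z=W[...,0],W[...,1],W[...,2]
    mx=np.array([np.cos(.203),np.sin(.203)]);s=(X-.4945)*mx[0]+(Y-.082)*mx[1];l=-(X-.4945)*mx[1]+(Y-.082)*mx[0]
    best=None
    for t in np.arange(-.05,1.7,.02):
        c=np.array([.4945,.082,.23])+.085*np.r_[np.sin(t-.2)*mx,np.cos(t-.2)]
        r=np.linalg.norm(W-c,axis=-1);k=(abs(r-.012)<.0025).sum()-((r<.0085).sum()*2)
        if best is None or k>best[0]:best=(k,t,c)
    p=W[np.linalg.norm(W-best[2],axis=-1)<.018]
    b=least_squares(lambda t:np.linalg.norm(p-t,axis=1)-.012,best[2],loss="soft_l1",f_scale=.001).x
    print("best",best,"fit",b.round(4),"angle",np.arctan2((b[:2]-[.4945,.082])@mx,b[2]-.23)+.2)
    m=(Z>.14)&(Z<.185)&(np.hypot(X-.4945,Y-.082)<.03);print("lid pts",m.sum(),np.median(Z[m]) if m.any() else 0)
    m=(Z>.196)&(Z<.206)&(s>.04)&(s<.075)&(abs(l)<.03);print("bar lateral",np.median(l[m]).round(4))
    return im
if __name__=="__main__": st();ball(sys.argv[1])
E
python3 ball.py w8
```

```text
t 21.85 p [0.4199 0.0671 0.433 ] rpy [-3.1412 -0.0061  0.2044] F [ 0.5 -0.2  0.3] M [ 0.01 -0.01  0.06] w 0.0004 q [ 0.02 -0.13  1.15  0.    2.12  1.39]
best (np.int64(869), np.float64(0.43), array([0.51348018, 0.08590679, 0.31276164])) fit [0.5132 0.0861 0.313 ] angle 0.4271989760706584
lid pts 627 0.16986629987639018
bar lateral -0.0001
```

The lever has sprung back to 0.43; the bar and beaker are undisturbed (lid 0.170). Gripping relies on friction, so this time I'll push the ball squarely with the closed fingertips' edge along the arc.

```bash
cat > psh.py <<'E'
from h import *
import sys
# closed fingertip edge behind/above the ball, pushing along the tangent; gap<0 leads
a,b,n,g0=float(sys.argv[1]),float(sys.argv[2]),int(sys.argv[3]),float(sys.argv[4])
st();o=get_obs();Rt=rot(o["ee_rot"]);mx=np.array([np.cos(.203),np.sin(.203)]);S=np.array([.4945,.082])
a_=R.from_matrix(Rt.T@R.from_euler('xyz',[np.pi,0,.203]).as_matrix()).as_rotvec().round(3);print("a",a_)
for k in range(1,n+1):
    t=a+(b-a)*k/n-.2
    s,z=.085*np.sin(t)-(.012+g0)*np.cos(t)-.008, .23+.085*np.cos(t)+(.012+g0)*np.sin(t)+.008
    print(round(t+.2,2),(Rt.T@(np.r_[S+s*mx,z]-o["tool_pos"])).round(4))
E
python3 psh.py .43 .43 1 .008
```

```text
t 21.9 p [0.4215 0.0673 0.4317] rpy [-3.1408 -0.0045  0.2045] F [ 0.7 -0.8  0.5] M [-0.01 -0.03  0.03] w 0.0007 q [ 0.02 -0.13  1.15  0.    2.12  1.39]
a [-0.001 -0.004  0.001]
0.43 [0.0659 0.0005 0.1066]
```

Emit:
step_arm([
  {"jaw":0,"tx":0.04,"ty":0,"tz":0.0,"ax":0,"ay":-0.004,"az":0},
  {"jaw":0,"tx":0.066,"ty":0,"tz":0.03,"ax":0,"ay":-0.004,"az":0},
  {"jaw":0,"tx":0.066,"ty":0,"tz":0.07,"ax":0,"ay":-0.004,"az":0},
  {"jaw":0,"tx":0.066,"ty":0,"tz":0.1,"ax":0,"ay":-0.004,"az":0},
  {"jaw":0,"tx":0.066,"ty":0,"tz":0.108,"ax":0,"ay":-0.004,"az":0},
  {"jaw":0,"tx":0.066,"ty":0,"tz":0.108,"ax":0,"ay":-0.004,"az":0},
])

```text
time: 22.5
tool_pos: [0.4867, 0.081, 0.3217]
ee_rot: [-3.14, 0.004, 0.205]
wrist_force: [-0.3, -0.2, 0.4]
width: 0.0004
```

```bash
python3 psh.py .4 .82 7 0
```

```text
t 22.5 p [0.4867 0.081  0.3217] rpy [-3.14    0.004   0.2045] F [-0.3 -0.2  0.4] M [-0.01  0.01  0.02] w 0.0004 q [ 0.05 -0.03  1.28  0.    1.9   1.42]
a [-0.002  0.004  0.002]
0.46 [ 0.0101  0.0006 -0.0016]
0.52 [ 0.0152  0.0006 -0.0009]
0.58 [0.0202 0.0006 0.0002]
0.64 [0.0252 0.0006 0.0015]
0.7 [0.0301 0.0006 0.0032]
0.76 [0.0348 0.0006 0.0051]
0.82 [0.0395 0.0007 0.0073]
```

Emit:
step_arm([
  {"jaw":0,"tx":0.006,"ty":0.0005,"tz":-0.0016,"ax":0,"ay":0.004,"az":0},
  {"jaw":0,"tx":0.0101,"ty":0.0005,"tz":-0.0016,"ax":0,"ay":0.004,"az":0},
  {"jaw":0,"tx":0.0152,"ty":0.0005,"tz":-0.0009,"ax":0,"ay":0.004,"az":0},
  {"jaw":0,"tx":0.0202,"ty":0.0005,"tz":0.0002,"ax":0,"ay":0.004,"az":0},
  {"jaw":0,"tx":0.0252,"ty":0.0005,"tz":0.0015,"ax":0,"ay":0.004,"az":0},
  {"jaw":0,"tx":0.0301,"ty":0.0005,"tz":0.0032,"ax":0,"ay":0.004,"az":0},
  {"jaw":0,"tx":0.0348,"ty":0.0005,"tz":0.0051,"ax":0,"ay":0.004,"az":0},
  {"jaw":0,"tx":0.0395,"ty":0.0005,"tz":0.0073,"ax":0,"ay":0.004,"az":0},
])

```text
time: 23.3
tool_pos: [0.5245, 0.0882, 0.3168]
ee_rot: [-3.141, 0.0, 0.204]
wrist_force: [-8.5, -2.2, 7.8]
width: 0.0006
```

```bash
python3 psh.py .82 1.22 8 -.001
```

```text
t 23.3 p [0.5245 0.0882 0.3168] rpy [-3.1409e+00  2.0000e-04  2.0410e-01] F [-8.5 -2.2  7.8] M [-0.29  1.6  -0.04] w 0.0006 q [0.06 0.05 1.21 0.   1.88 1.43]
a [-0.001  0.     0.001]
0.87 [0.0055 0.     0.0053]
0.92 [0.0091 0.     0.0076]
0.97 [0.0126 0.     0.0101]
1.02 [0.016  0.     0.0128]
1.07 [0.0192 0.     0.0156]
1.12 [0.0223 0.     0.0185]
1.17 [0.0252 0.     0.0217]
1.22 [0.028  0.     0.0249]
```

Pushing along the tangent at about 11 N, with good contact; continuing.

Emit:
step_arm([
  {"jaw":0,"tx":0.0055,"ty":0,"tz":0.0053,"ax":0,"ay":0,"az":0},
  {"jaw":0,"tx":0.0091,"ty":0,"tz":0.0076,"ax":0,"ay":0,"az":0},
  {"jaw":0,"tx":0.0126,"ty":0,"tz":0.0101,"ax":0,"ay":0,"az":0},
  {"jaw":0,"tx":0.016,"ty":0,"tz":0.0128,"ax":0,"ay":0,"az":0},
  {"jaw":0,"tx":0.0192,"ty":0,"tz":0.0156,"ax":0,"ay":0,"az":0},
  {"jaw":0,"tx":0.0223,"ty":0,"tz":0.0185,"ax":0,"ay":0,"az":0},
  {"jaw":0,"tx":0.0252,"ty":0,"tz":0.0217,"ax":0,"ay":0,"az":0},
  {"jaw":0,"tx":0.028,"ty":0,"tz":0.0249,"ax":0,"ay":0,"az":0},
])

```text
time: 24.1
tool_pos: [0.5529, 0.0939, 0.2938]
ee_rot: [3.142, -0.004, 0.204]
wrist_force: [-2.1, -0.9, 3.7]
width: 0.0005
```

```bash
python3 psh.py 1.22 1.42 4 -.001
```

```text
t 24.1 p [0.5529 0.0939 0.2938] rpy [ 3.1416 -0.0039  0.204 ] F [-2.1 -0.9  3.7] M [-0.16  0.37 -0.06] w 0.0005 q [0.07 0.11 1.19 0.   1.84 1.43]
a [ 0.    -0.004  0.001]
1.27 [ 0.0016 -0.0001  0.0054]
1.32 [ 0.004  -0.0001  0.0089]
1.37 [ 0.0063 -0.0001  0.0126]
1.42 [ 0.0083 -0.0001  0.0163]
```

Emit:
step_arm([
  {"jaw":0,"tx":0.0016,"ty":0,"tz":0.0054,"ax":0,"ay":0,"az":0},
  {"jaw":0,"tx":0.004,"ty":0,"tz":0.0089,"ax":0,"ay":0,"az":0},
  {"jaw":0,"tx":0.0063,"ty":0,"tz":0.0126,"ax":0,"ay":0,"az":0},
  {"jaw":0,"tx":0.0075,"ty":0,"tz":0.015,"ax":0,"ay":0,"az":0},
])

```text
time: 24.5
tool_pos: [0.5604, 0.0955, 0.2773]
ee_rot: [-3.141, -0.002, 0.204]
wrist_force: [0.0, -0.1, -0.2]
width: 0.0002
```

```bash
python3 -c "
from h import *
st()"
```

```text
t 24.5 p [0.5604 0.0955 0.2773] rpy [-3.1413e+00 -2.0000e-03  2.0410e-01] F [ 0.  -0.1 -0.2] M [-0.01  0.01  0.02] w 0.0002 q [0.07 0.12 1.21 0.   1.81 1.44]
```

Force is gone, so the lever has left the fingers. I'll lift away and check.

Emit:
step_arm([
  {"jaw":0,"tx":0,"ty":0,"tz":-0.04,"ax":0,"ay":0,"az":0},
  {"jaw":0,"tx":0,"ty":0,"tz":-0.08,"ax":0,"ay":0,"az":0},
  {"jaw":0,"tx":-0.03,"ty":0,"tz":-0.12,"ax":0,"ay":0,"az":0},
  {"jaw":0,"tx":-0.07,"ty":0,"tz":-0.15,"ax":0,"ay":0,"az":0},
  {"jaw":0,"tx":-0.11,"ty":0,"tz":-0.16,"ax":0,"ay":0,"az":0},
  {"jaw":0,"tx":-0.13,"ty":0,"tz":-0.16,"ax":0,"ay":0,"az":0},
  {"jaw":0,"tx":-0.13,"ty":0,"tz":-0.16,"ax":0,"ay":0,"az":0},
])

```text
time: 25.2
tool_pos: [0.4311, 0.0689, 0.439]
ee_rot: [3.141, -0.006, 0.204]
wrist_force: [-0.6, 0.0, -0.3]
width: 0.0003
```

```bash
python3 ball.py w9
python3 - <<'E'
from h import *
c="top";im,d=snapshot(c);W=cloud(d,camera_model(c))
for n,x,y,lo,hi in[("short",.611,-.2273,.04,.07),("red",.379,-.3204,.07,.1),("turq",.3403,-.1636,.07,.1),("bottle",.341,.329,.14,.17)]:
    m=(abs(W[...,0]-x)<.045)&(abs(W[...,1]-y)<.045)&(W[...,2]>lo)&(W[...,2]<hi);print(n,W[m].mean(0).round(4),m.sum())
E
```

```text
t 25.2 p [0.4311 0.0689 0.439 ] rpy [ 3.1412 -0.0061  0.2038] F [-0.6  0.  -0.3] M [ 0.02 -0.05  0.03] w 0.0003 q [ 0.03 -0.1   1.11  0.    2.13  1.4 ]
best (np.int64(637), np.float64(1.61), array([0.57668065, 0.09891567, 0.24360887])) fit [0.5765 0.0989 0.2426] angle 1.621145445448154
lid pts 529 0.1696564378512504
bar lateral -0.006
short [ 0.6107 -0.2264  0.0498] 260
red [ 0.3793 -0.3198  0.08  ] 280
turq [ 0.3402 -0.1636  0.0803] 274
bottle [0.3407 0.3399 0.1502] 406
```

View pics/w9.png

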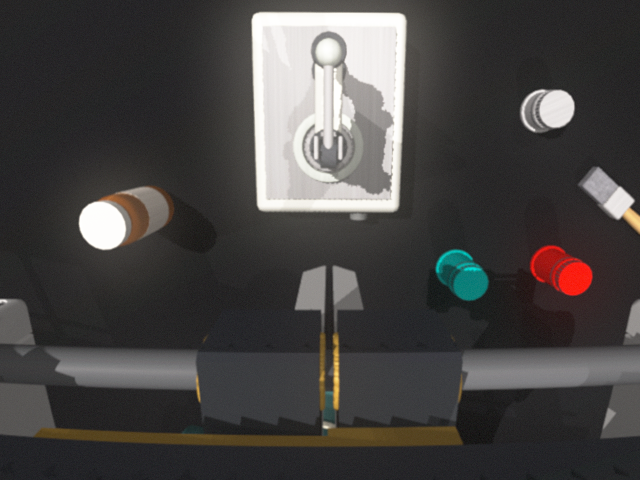

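Picture 10: the lever lies folded along the bar, ball over the post at (329,50), bar straight over the beaker. The measured lever angle is 1.62 and the lid is at 0.170. I'm handing in.

```bash
python3 -c "
from h import *
print(close_job())"
```

```text
the job is handed in; nothing more can be done
None
```

The tall beaker is loaded and clamped in the mill, and the job is handed in at about 25 s of the 72 s allowed.

I set the beaker in the seat and turned it at a light press (about 4–8 N) until it dropped 6 mm onto the drive dog. I then swung the bar to its stop with closed fingertips, using about 6 N at the end. After that I pushed the cam lever past centre, and it snapped down by itself.

My first try at the lever failed. I had gripped the ball in the jaws; it slipped out part way and the lever sprang back to 0.43. Nothing else had moved, so I pushed it over with the fingertip edge instead, at about 12 N on the tool. That is above the 8 N the description gives for the ball.

**Last checks, all before handing in:**
- **Lever:** it measures 1.62 rad, on its stop.
- **Beaker:** the lid is at z = 0.170, which is fully home.
- **Robot:** it stands clear, with no force on the wrist.
- **Other things:** the short, red and turquoise beakers are within 1 mm of where they began. The bottle and brush were never approached, but I did not re-measure the brush, and the bottle's two readings differ by about 1 cm because they were taken in different ways.
- **Bar:** the last numeric reading was 6 mm off to one side. I put this down to the lever covering the bar, because the picture shows it straight, and before the lever was folded it read 0.1 mm off.

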